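# Put the supper things away in the two-tier box and the tin

### The job

Clear up after supper: lift the hinged divider flap of the wooden two-tier box right up out of the way, lay all the cutlery that is on the worktop in the lower tier, fold the flap fully down over it, and lay the gas lighter on top of the closed flap. Lower every tea light, upright, into the open metal tin, which is filled to an unknown height: feel for the contact before letting go, and neither drop it nor press it hard. Leave the kitchen timer, the salt shaker and everything else standing where it is.

Things in the scene. Friction and masses are not known exactly. Their poses are not given: they have to be found in the camera images.
- box: Fixed wooden two-tier box, open on top, 134 (x) x 284 (y) mm, inside 120 x 270; place and yaw vary. Origin: centre of underside, z up, -x is its front (robot side). Back and side walls 62 mm high, front wall 40. Inner floor 6 mm above the origin; lower tier from there to the closed flap's underside at 42 mm. The closed flap's top, at 48 mm, is the upper tier's floor.
- flap (a joint): Angle of the divider flap, rad: 0 closed (level), grows as its front edge lifts, 1.57 upright, 1.9 stop. Stiff hinge: 0.3 N m of friction holds it wherever it is left (its weight: 0.12 N m). May start up to 0.25 ajar. A wooden board 124 x 264 x 6 mm between the side walls, with a lip 9 mm high on its front edge and a steel pull bar.
- flap_bar (a point): Middle of the flap's steel pull bar: round, 10 mm thick, 90 mm long, parallel to the hinge (box y), 166 mm from the hinge axis in the flap's plane, held by arms at both ends, 35 mm clear of the flap's edge. Flap closed: it is 36 mm in front of the box, 45 mm up, nothing below. Can be pinched from above across it; it turns between the fingers as the flap swings.
- flap_hinge (a point): Middle of the flap's hinge axis, at the back of the box, 58 mm behind the box's centre and 45.5 mm up; the axis runs along the box's y. Wall cabinets hang over the back of the worktop: underside 0.66 m up, from x = 0.52 m on; a wall stands on the left at y = 0.47 m: keep the hand low there.
- tin: Fixed open rectangular metal tin, 130 (x) x 170 (y) x 65 mm high, walls 4 mm, inside 122 x 162 mm; position and yaw vary. Origin: centre of its underside, z up. It holds a level cork filling whose top lies at an unknown height, 18 to 40 mm above the origin; its top sheet is slightly springy (about 1 mm per newton, 10 mm at most).
- fork: Steel table fork lying flat, 201 x 27 x 14 mm, length along its x, origin at the centre of its underside, tines towards +x. Pinch the handle near x = -45 mm, where it is 23 mm wide and 8 mm high. May be absent.
- spoon: Steel table spoon lying flat, 196 x 42 x 14 mm, length along its x (the bowl, 42 mm wide, towards +x), origin at the centre of its underside. Pinch the handle near x = -45 mm, where it is 26 mm wide and 9 mm high. May be absent.
- teaspoon: Steel teaspoon lying flat, 136 x 29 x 10 mm, length along its x (the bowl towards +x), origin at the centre of its underside. Pinch the handle near x = -32 mm, where it is 20 mm wide and 7 mm high. May be absent.
- lighter: Gas lighter lying flat, 237 x 31 x 17 mm, 60 g, length along its x, origin at the centre of its underside. The handle, about 26 mm wide (its middle 3 mm to +y) and 17 mm high, reaches from x = -118 to +10 mm; the thin barrel is at +x; a trigger sits on the -y side between x = -40 and -11 mm. Pinch the handle near x = -65 mm.
- tealight_1: Tea light in its metal cup, 38 mm in diameter, 19 mm high (cup wall 15 mm), 11 g; origin at the centre of its underside, z up through the wick. May be absent.
- tealight_2: Second tea light, exactly like the first. May be absent.
- timer: Round wind-up kitchen timer, 64 x 62 x 48 mm, a bystander to be left alone. Origin at the centre of its underside.
- shaker: Glass salt shaker with a metal cap, 44 mm in diameter, 90 mm high, a bystander to be left alone. Origin at the centre of its underside.
Not all that is in view belongs to the job. Leave any yellow look-alike of the tealight_2 alone.

How it is judged (in metres and radians):
On the way, in this order (a step that is already met when the one before it is completed fails the run):
1. the divider flap is lifted up (at least 1.2 rad) (value of joint flap above 1.2 rad), for 0.2 s.
2. all the cutlery present lies in the lower tier, with the flap still up (x of fork in the frame of box between -0.06 and 0.06 m and y of fork in the frame of box between -0.05 and 0.05 m and z of fork in the frame of box between -0.005 and 0.035 m and x of spoon in the frame of box between -0.06 and 0.06 m and y of spoon in the frame of box between -0.05 and 0.05 m and z of spoon in the frame of box between -0.005 and 0.035 m and x of teaspoon in the frame of box between -0.06 and 0.06 m and y of teaspoon in the frame of box between -0.07 and 0.07 m and z of teaspoon in the frame of box between -0.005 and 0.035 m and value of joint flap above 1 rad), for 0.2 s.
3. the flap is folded down over the cutlery (x of fork in the frame of box between -0.06 and 0.06 m and y of fork in the frame of box between -0.05 and 0.05 m and z of fork in the frame of box between -0.005 and 0.035 m and x of spoon in the frame of box between -0.06 and 0.06 m and y of spoon in the frame of box between -0.05 and 0.05 m and z of spoon in the frame of box between -0.005 and 0.035 m and x of teaspoon in the frame of box between -0.06 and 0.06 m and y of teaspoon in the frame of box between -0.07 and 0.07 m and z of teaspoon in the frame of box between -0.005 and 0.035 m and value of joint flap below 0.06 rad), for 0.2 s.
At the end, for the whole second after the job is handed in: All cutlery present lies in the lower tier (its centre inside the box, under the flap), the flap is down within 0.06 rad, the lighter lies flat on the flap between the box's walls, every tea light present lies upright (within 0.3 rad) in the tin below its rim, at rest; everything is released (all of step 3 and x of lighter in the frame of box between -0.06 and 0.06 m and y of lighter in the frame of box between -0.05 and 0.05 m and z of lighter in the frame of box between 0.04 and 0.075 m and angle between lighter's own z axis and vertical below 0.25 rad and x of tealight_1 in the frame of tin between -0.055 and 0.055 m and y of tealight_1 in the frame of tin between -0.075 and 0.075 m and z of tealight_1 in the frame of tin between 0 and 0.055 m and angle between each of tealight_1, tealight_2's own z axis and vertical below 0.3 rad and linear speed of each of tealight_1, tealight_2 below 0.03 m/s and x of tealight_2 in the frame of tin between -0.055 and 0.055 m and y of tealight_2 in the frame of tin between -0.075 and 0.075 m and z of tealight_2 in the frame of tin between 0 and 0.055 m); the robot touches nothing.
It fails at once if a tea light was dropped inside the tin (faster than 0.5 m/s, a fall of more than about 12 mm) ((x of tealight_1 in the frame of tin between -0.055 and 0.055 m and y of tealight_1 in the frame of tin between -0.075 and 0.075 m and z of tealight_1 in the frame of tin between -0.01 and 0.06 m and linear speed of tealight_1 above 0.5 m/s) or (x of tealight_2 in the frame of tin between -0.055 and 0.055 m and y of tealight_2 in the frame of tin between -0.075 and 0.075 m and z of tealight_2 in the frame of tin between -0.01 and 0.06 m and linear speed of tealight_2 above 0.5 m/s)).
It fails at once if a tea light was pressed into the tin with more than 30 N (contact force between any of tealight_1, tealight_2 and tin above 30 N).
It fails at once if the timer or the salt shaker was pushed more than 40 mm away or knocked over (distance of any of timer, shaker from where it was at the start of the episode above 0.04 m or angle between any of timer, shaker's own z axis and vertical above 0.5 rad).
Of fork, spoon, teaspoon only 2 to 3 are there at a start; the rules pass over those that are not, and their reading is None.
Of tealight_1, tealight_2 only 1 to 2 are there at a start; the rules pass over those that are not, and their reading is None.
At some moment in a run one of fork, spoon, teaspoon, lighter may be knocked a few centimetres aside while the robot is not near it.
It also fails if it takes over 210 s, if anything falls off the work surface, if the arm or the gripper's body presses on something with over 40 N, if the wrist force passes 120 N, or if a joint passes its speed limit or range.

### The arm

A 6-joint arm with a two-finger parallel gripper is mounted at the origin on a cart in front of the work surface, level with it; the furniture and walls round the work are solid. World frame = base frame: x ahead of the robot, y to its left, z up, the work surface at z = 0. Lengths are in mm, angles in rad, forces in N, time in s.
With the tool pointing down it reaches from about 275 to 1000 mm from the base axis. Payload 8.4 kg.
Tool frame: the origin (TCP) lies at the very end of the fingers, on their centre line; the grasp point (between the pads) lies 19 mm behind it; z points along the fingers, x is the direction in which the jaws open and shut, and the axes are right-handed (so a half turn about z gives the same grasp; the last joint's range is limited). The gripper opens to 85 mm and grips with 20 to 120 N. Pads are 22 mm wide; open, the fingers measure 114 mm over their backs; the gripper's body (76 mm by 85 mm) begins 54 mm behind the grasp point. The pads swing forward as they close: fully open they stand 13 mm farther back than shut.
Start: joints at [-1.328, 0.353, 1.633, -0, 1.155, -0.002], TCP at [151.475, -606.369, 231.281] pointing down, gripper open.
Joint ranges: [-2.63, 2.63], [-0.92, 2.1], [0.06, 2.66], [-1.3, 4.44], [0, 2.69], [-3.02, 3.02]. Speed limits (rad/s): [2.22, 2.22, 2.79, 3.14, 3.14, 3.14].

### API

Orientations are given as [roll, pitch, yaw] about the fixed x, y, z axes, in that order (R = Rz(yaw) Ry(pitch) Rx(roll)).
In Python, from rig import r gives the robot as it stands.
- The arm moves only by the tool arm_command, never from a script. Its argument "targets" is a list of rows, each a list of 6 numbers: the shift along the tool's x, y, z in m, then the turn, a rotation vector about the tool's x, y, z in rad. A call has 1 to 20 rows; each row shifts and turns the commanded pose from where the row before left it, along the tool's axes as they then stand; what a row does not reach is not made up. A row lasts 1/12 s, in which the tool goes at most 41.7 mm and 7.16 degrees, less where a joint would pass 70% of its speed; a pose out of reach is approached as far as the arm can. A call is refused whole if a number of a shift passes 0.0417 or a number of a turn 0.125, either way. A call with a gripper value outside its range is refused whole. "fingers" is the finger opening in m, from 0 to 0.0854, set as the call begins (left out, the last holds). The fingers move at their own pace and stop on an object; "squeeze" is the grip in N (left out, the last holds). Time passes only in rows, so rows that do not move let the fingers close. It gives the time, the measured TCP pose, the force and the opening at its end, in the units of the state.
- r.sense(): the state, without advancing time (a new reading comes with each control period).
- r.grab_frame(name): name is "scene" or "top" or "wrist"; returns a dict with "image" (400x640x3 uint8, blue, green, red), "fx", "fy", "cx", "cy" (pixels), "xyz" and "orientation" of the camera in the world. Camera axes: x right, y down, z forward; pixel columns grow to the right and rows downward; lengths in mm; the calibration is good to about 2 mm. A picture is of the moment at which its call begins. There is no depth.
- r.sign_off(): hands the job in, once; it reports no verdict.
The state is a dict: "clock": time; "qpos": joint angles; "qvel": joint speeds; "joint_efforts": joint torques, N m; "eef_pos": TCP position; "tcp_rot": TCP orientation; "contact_force": force on the tool from outside, world axes, zero at the start; "wrist_torque": the same for the moment, N m; "opening": opening from 0.0 (shut) to 1.0 (fully open).
Only numpy, scipy, OpenCV 4.12 (cv2) and the standard library are available. Lean on these libraries where they do the work, as an engineer would, in place of code of your own. Each camera call takes 0.05 s, during which the arm holds its last target.

## Working session

There is one attempt and no reset: what is moved stays moved. The work goes in short steps, Python scripts to look and compute and a tool call to move; the robot and the scene stay as the last step left them, time stands still between calls to the robot, and variables do not carry over. Pictures are saved under pics/ and viewed, and the job is handed in when it is done.

Besides the shell and the picture viewer there is one more tool, called after "Request:" by a JSON object that holds its "op" and its "data". arm_command: Moves the arm, as the interface text tells. Its arguments: {"type":"object","properties":{"targets":{"type":"array"},"fingers":{"type":"number"},"squeeze":{"type":"number"}},"required":["targets"]}

```bash
ls; mkdir -p pics
python3 - <<'E'
from rig import r
import cv2
print(r.sense())
for n in ["scene","top","wrist"]:
    f=r.grab_frame(n); cv2.imwrite(f"pics/{n}0.png",f["image"]); print(n,{k:v for k,v in f.items() if k!="image"})
E
```

```text
pics
{'clock': 0.0, 'qpos': array([-1.32839249e+00,  3.53678315e-01,  1.63413915e+00,  1.71028713e-06,
        1.15518704e+00, -2.40496946e-03]), 'qvel': array([-1.09523834e-03,  7.23686024e-05,  7.59807625e-04,  2.16421401e-04,
        4.90035334e-04, -1.57239889e-03]), 'joint_efforts': array([-2.60180735e-03, -6.05263066e+01, -3.42069983e+01, -2.48932347e-04,
        9.44874046e-03,  1.32806952e-05]), 'eef_pos': array([ 151.36486863, -605.90270339,  230.54068882]), 'tcp_rot': array([-3.14158769e+00,  1.41184972e-03, -1.32598820e+00]), 'contact_force': array([ 0.44521254, -0.36644317,  0.15490878]), 'wrist_torque': array([ 0.0451185 , -0.02759294,  0.03237317]), 'opening': 0.9979342385704708}
scene {'fx': 496.81960824923124, 'fy': 496.81960824923124, 'cx': 325.47429244014455, 'cy': 202.6978839685393, 'xyz': array([ 170.91020486, -452.33768652, 1116.35809342]), 'orientation': array([-2.66158199, -0.01220307, -0.72345866])}
top {'fx': 500.3979839656523, 'fy': 500.3979839656523, 'cx': 322.5687953142902, 'cy': 196.4036148790903, 'xyz': array([ 396.04330382,  -36.18582559, 1388.86991501]), 'orientation': array([-3.02705124,  0.00952497, -1.55186937])}
wrist {'fx': 341.2004820507151, 'fy': 341.2004820507151, 'cx': 320.6865010707979, 'cy': 198.19517186130375, 'xyz': array([ 219.05692135, -588.09397434,  371.85688597]), 'orientation': array([ 2.86182173e+00,  1.14000007e-03, -1.32650708e+00])}
```

View pics/scene0.png

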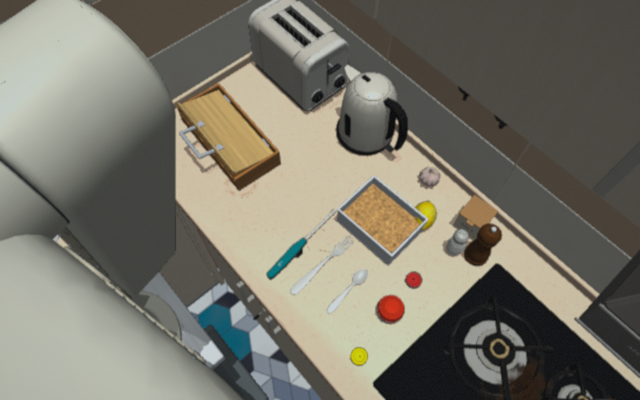

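View pics/top0.png

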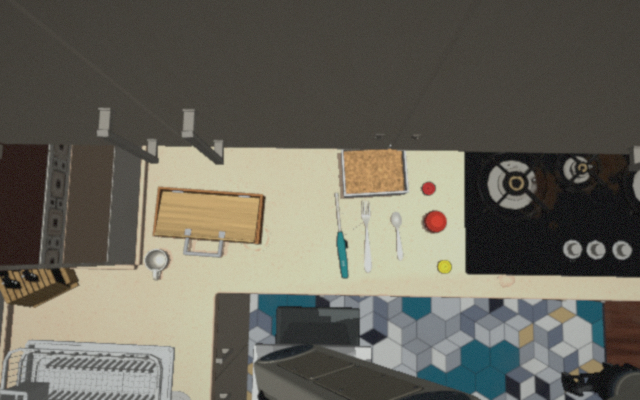

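View pics/wrist0.png

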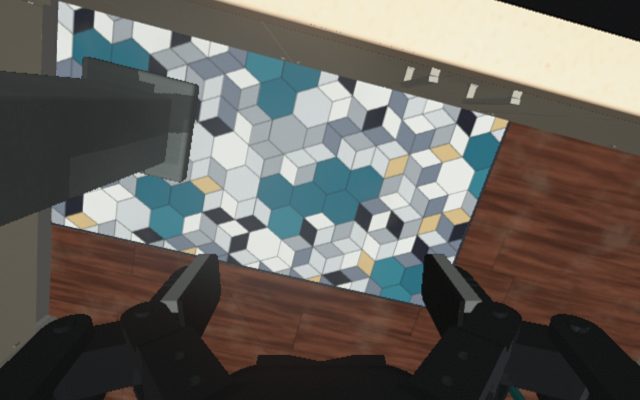

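The scene shows the box (top view ~208,216), the lighter (~342,240), fork (~366,237), teaspoon (~397,235), the red tea light (~428,188), the timer (~435,221), a yellow look-alike (~445,267) and the tin (~374,172). No big spoon and no second tea light are visible. Next I zoom in.

```bash
cat > h.py <<'E'
from rig import r
import numpy as np, cv2
from scipy.spatial.transform import Rotation as R
def cam(n):
    f=r.grab_frame(n); f["R"]=R.from_euler("xyz",f["orientation"]).as_matrix(); return f
def ray(f,u,v):
    d=f["R"]@np.array([(u-f["cx"])/f["fx"],(v-f["cy"])/f["fy"],1]); return f["xyz"],d/np.linalg.norm(d)
def plane(f,u,v,z):
    o,d=ray(f,u,v); return o+d*(z-o[2])/d[2]
def tri(*obs):
    A=np.zeros((3,3));b=np.zeros(3)
    for f,u,v in obs:
        o,d=ray(f,u,v);P=np.eye(3)-np.outer(d,d);A+=P;b+=P@o
    x=np.linalg.solve(A,b)
    return x,[round(float(np.linalg.norm((np.eye(3)-np.outer(d,d))@(x-o))),1) for o,d in [ray(*q) for q in obs]]
def proj(f,p):
    c=f["R"].T@(np.array(p,float)-f["xyz"]); return f["cx"]+f["fx"]*c[0]/c[2],f["cy"]+f["fy"]*c[1]/c[2]
def crop(f,name,x0,y0,x1,y1,s):
    cv2.imwrite(f"pics/{name}.png",cv2.resize(f["image"][y0:y1,x0:x1],None,fx=s,fy=s,interpolation=cv2.INTER_CUBIC))
E
python3 - <<'E'
from h import *
f=cam("scene");crop(f,"s1",160,70,300,200,5);crop(f,"s2",250,150,510,370,3)
f=cam("top");crop(f,"t1",140,140,300,280,5);crop(f,"t2",320,140,470,290,5)
E
```

```text
(no output)
```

View pics/s1.png

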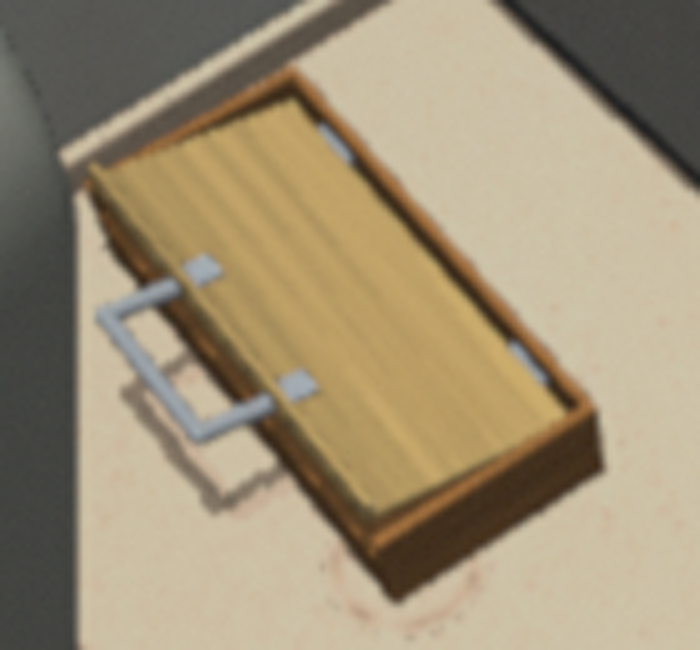

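View pics/s2.png

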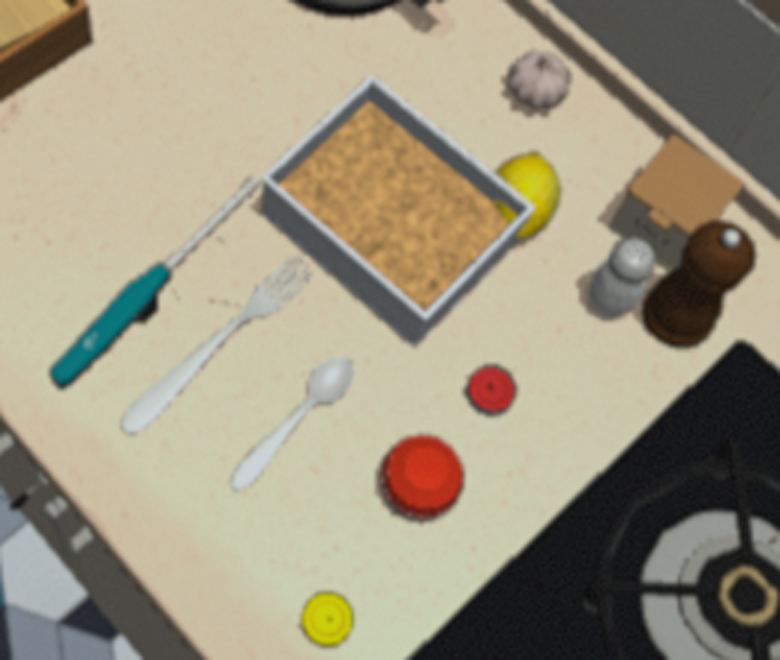

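View pics/t1.png

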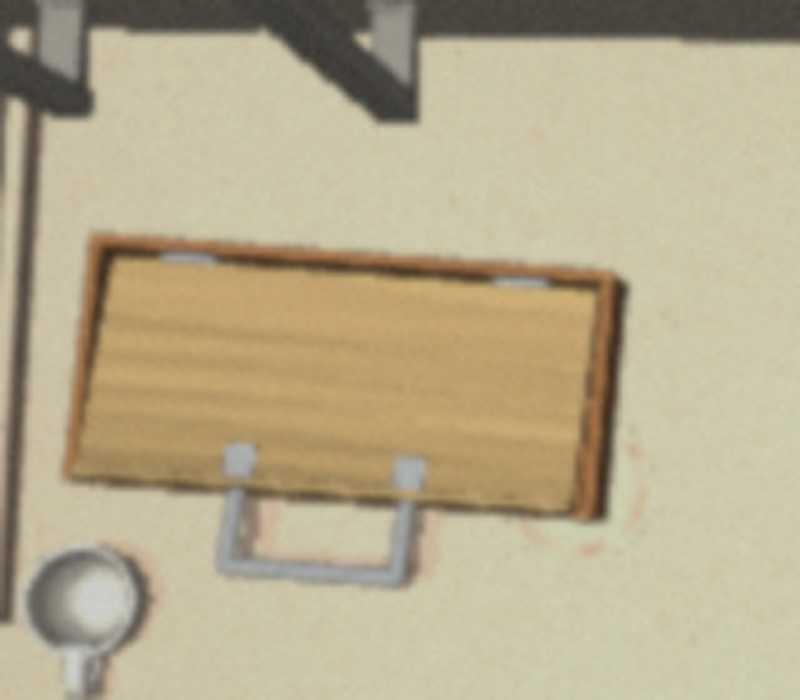

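View pics/t2.png

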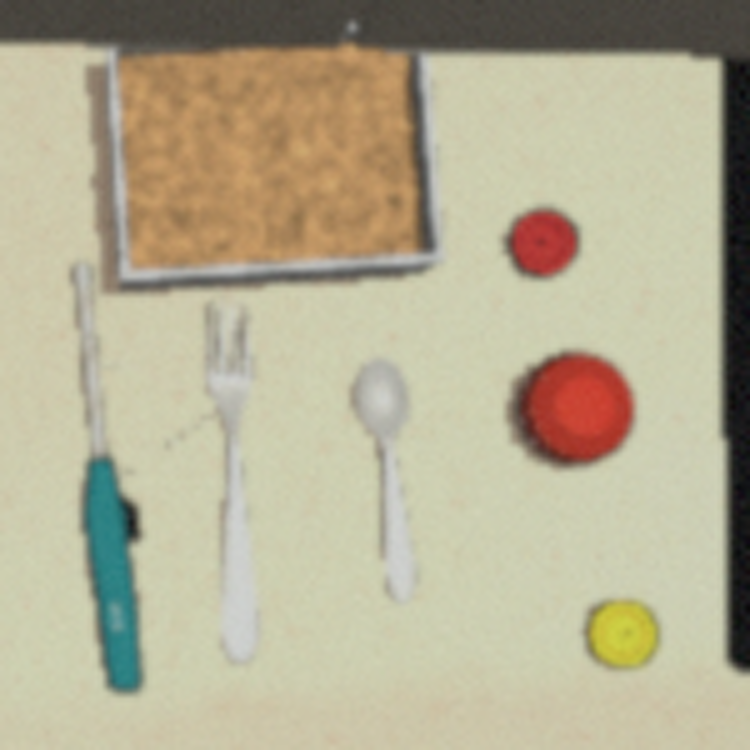

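Run:
```python
from h import *
S=cam("scene");T=cam("top")
np.set_printoptions(precision=1,suppress=True)
s1=lambda x,y:(S,160+(x+.5)/5-.5,70+(y+.5)/5-.5)
s2=lambda x,y:(S,250+(x+.5)/3-.5,150+(y+.5)/3-.5)
t1=lambda x,y:(T,140+(x+.5)/5-.5,140+(y+.5)/5-.5)
t2=lambda x,y:(T,320+(x+.5)/5-.5,140+(y+.5)/5-.5)
P=dict(
barL=(s1(105,315),t1(228,566)),barR=(s1(200,433),t1(402,577)),
boxBL=(s1(293,72),t1(97,238)),boxBR=(s1(596,410),t1(614,276)),boxFR=(s1(372,545),t1(594,518)),
flapFR=(s1(372,512),t1(572,515)),flapFL=(s1(95,168),t1(70,478)),
tinFL=(s2(268,180),t2(122,275)),tinFR=(s2(424,317),t2(436,260)),
tea=(s2(491,390),t2(543,243)),timer=(s2(423,475),t2(578,408)),yel=(s2(328,618),t2(624,634)),
forkH=(s2(130,427),t2(240,658)),forkT=(s2(300,264),t2(228,305)),
spH=(s2(238,485),t2(402,598)),spT=(s2(347,362),t2(379,364)),
ligH=(s2(62,380),t2(125,688)),ligT=(s2(252,182),t2(83,267)),
ligM=(s2(165,270),t2(100,460)),)
for k,v in P.items():
    x,e=tri(*v);print(k,x,e)
# tin BL from scene
print("tin BL", plane(*s2(372,84),65),"BR",plane(*s2(531,208),65))
print("tinfl/fr plane65", plane(*s2(268,180),65),plane(*s2(424,317),65),plane(*t2(122,275),65),plane(*t2(436,260),65))
print("yaw box",)
# shaker base/top
print(proj(S,(600,-350,0)))
for nm,q in dict(forkH=(130,427),forkT=(300,264),spH=(238,485),spT=(347,362),ligH=(62,380),ligT=(252,182)).items(): print(nm,plane(*s2(*q),5))
for nm,q in dict(forkH=(240,658),forkT=(228,305),spH=(402,598),spT=(379,364),ligH=(125,688),ligT=(83,267)).items(): print(nm,'top',plane(*t2(*q),5))
print('shaker',plane(*s2(610,300),0))
```

```text
barL [392.8 333.6  81.3] [0.8, 0.8]
barR [388.4 242.4  83.1] [0.3, 0.3]
boxBL [566.5 420.2  56.9] [0.4, 0.4]
boxBR [551.6 140.1  57.9] [1.5, 1.5]
boxFR [420.  147.   62.3] [1.0, 1.0]
flapFR [424.2 154.8  78. ] [2.6, 2.6]
flapFL [439.4 418.1  79.5] [3.5, 3.5]
tinFL [557.7 -79.4  51. ] [2.5, 2.5]
tinFR [ 567.1 -246.7   57.9] [1.5, 1.5]
tea [ 584.  -314.2    4.5] [0.9, 0.9]
timer [ 491.1 -329.1   22.9] [0.9, 0.9]
yel [ 369.3 -356.5    8.1] [1.0, 1.0]
forkH [ 353.3 -148.9   -3.1] [2.5, 2.5]
forkT [ 545.1 -138.5    5.4] [0.3, 0.3]
spH [ 387.  -237.9   -5.4] [1.8, 1.8]
spT [ 515.1 -223.3    4.3] [1.2, 1.2]
ligH [336.4 -85.9   1.8] [2.9, 2.9]
ligT [565.  -57.7   6.2] [0.1, 0.1]
ligM [458.8 -69.3   3.4] [0.8, 0.8]
tin BL [677.9 -76.4  65. ] BR [ 693.7 -239.4   65. ]
tinfl/fr plane65 [554.7 -85.6  65. ] [ 565.8 -248.8   65. ] [553.9 -77.7  65. ] [ 565.  -244.6   65. ]
yaw box
(np.float64(428.40823789157406), np.float64(287.0800775452228))
forkH [ 354.1 -152.3    5. ]
forkT [ 545.  -138.3    5. ]
spH [ 386.5 -240.7    5. ]
spT [ 516.  -224.1    5. ]
ligH [338.4 -88.4   5. ]
ligT [565.3 -57.2   5. ]
forkH top [ 351.3 -147.     5. ]
forkT top [ 545.4 -138.7    5. ]
spH top [ 385.6 -235.4    5. ]
spT top [ 514.  -222.5    5. ]
ligH top [333.9 -84.4   5. ]
ligT top [565.2 -57.8   5. ]
shaker [ 713.9 -324.9    0. ]
```

Request:
{"op": "arm_command", "data": {"targets": [[-0.0247, -0.0298, -0.005, 0, 0, 0], [-0.0247, -0.0298, -0.005, 0, 0, 0], [-0.0247, -0.0298, -0.005, 0, 0, 0], [-0.0247, -0.0298, -0.005, 0, 0, 0], [-0.0247, -0.0298, -0.005, 0, 0, 0], [-0.0247, -0.0298, -0.005, 0, 0, 0], [-0.0247, -0.0298, -0.005, 0, 0, 0], [-0.0247, -0.0298, -0.005, 0, 0, 0], [-0.0247, -0.0298, -0.005, 0, 0, 0], [-0.0247, -0.0298, -0.005, 0, 0, 0], [-0.0247, -0.0298, -0.005, 0, 0, 0], [-0.0247, -0.0298, -0.005, 0, 0, 0], [-0.0247, -0.0298, -0.005, 0, 0, 0], [0, 0, 0, 0, 0, -0.116], [0, 0, 0, 0, 0, -0.116], [0, 0, 0, 0, 0, -0.116], [0, 0, 0, 0, 0, -0.116], [0, 0, 0, 0, 0, -0.116], [0, 0, 0, 0, 0, -0.116], [0, 0, 0, 0, 0, -0.116]]}}

```text
clock: 2.02
eef_pos: [449.5, -200.9, 296.4]
tcp_rot: [3.142, -0.0, -0.508]
contact_force: [-0.9, 0.2, 0.1]
opening: 1.0
```

Request:
{"op": "arm_command", "data": {"targets": [[0, 0, 0, 0, 0, -0.116], [0, 0, 0, 0, 0, -0.116], [0, 0, 0, 0, 0, -0.116], [0, 0, 0, 0, 0, -0.113], [0, 0, 0, 0, 0, 0], [0, 0, 0, 0, 0, 0]]}}

```text
clock: 2.52
eef_pos: [449.4, -200.9, 296.3]
tcp_rot: [3.142, -0.0, -0.057]
contact_force: [-0.4, 0.1, 0.1]
opening: 1.0
```

Run:
```python
from h import *
W=cam("wrist");cv2.imwrite("pics/w1.png",W["image"]);print(W["xyz"],W["orientation"])
```

```text
[ 453.12402233 -129.96051124  437.54724529] [ 2.86181810e+00  7.05468979e-05 -5.70375186e-02]
```

View pics/w1.png

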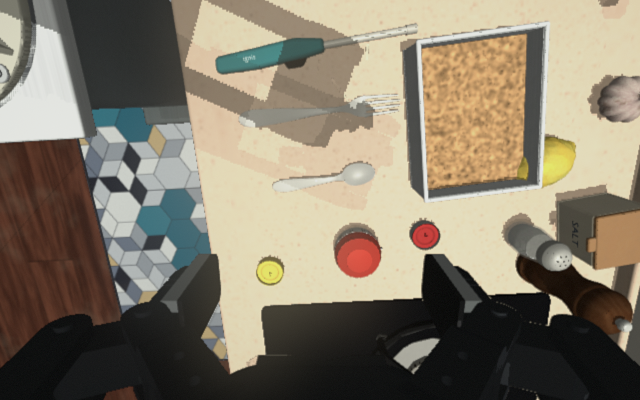

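The wrist view shows the lighter (~217..415, 65..28), fork (~243..398, 120..102), teaspoon (~275..375, 187..172), tea light (425,235), timer (358,250), tin rim corners (415,42), (547,24), (543,185), (424,200), and the salt shaker (540,245). I'll triangulate against the fixed views.

Run:
```python
from h import *
np.set_printoptions(precision=1,suppress=True)
S=cam("scene");T=cam("top");W=cam("wrist")
s2=lambda x,y:(S,250+(x+.5)/3-.5,150+(y+.5)/3-.5)
t2=lambda x,y:(T,320+(x+.5)/5-.5,140+(y+.5)/5-.5)
w=lambda x,y:(W,x,y)
P=dict(tinFL=(s2(268,180),t2(122,275),w(415,42)),tinFR=(s2(424,317),t2(436,260),w(424,200)),
tinBL=(s2(372,84),w(547,24)),tinBR=(s2(531,208),w(543,185)),
tea=(s2(491,390),t2(543,243),w(425,235)),timer=(s2(423,475),t2(578,408),w(358,252)),
forkH=(s2(130,427),t2(240,658),w(243,120)),forkT=(s2(300,264),t2(228,305),w(398,102)),
spH=(s2(238,485),t2(402,598),w(275,187)),spT=(s2(347,362),t2(379,364),w(373,171)),
ligH=(s2(62,380),t2(125,688),w(217,65)),ligT=(s2(252,182),t2(83,267),w(415,29)))
for k,v in P.items():
    x,e=tri(*v);print(k,x,e, plane(*v[-1],x[2]))
for s in [(240,90,410,140,'fork'),(265,150,385,200,'sp'),(200,15,425,85,'lig')]:
    crop(W,'w1'+s[4],*s[:4],int(780/(s[2]-s[0])))
crop(W,'w1tea',395,205,455,265,8)
```

```text
tinFL [556.8 -78.6  50.1] [3.7, 1.2, 2.5] [554.7 -77.2  50.1]
tinFR [ 566.5 -246.9   59.2] [1.6, 1.6, 0.7] [ 566.  -247.4   59.2]
tinBL [687.8 -69.1  49.4] [2.6, 2.6] [690.5 -67.7  49.4]
tinBR [ 698.8 -237.5   59. ] [2.0, 2.0] [ 701.2 -237.2   59. ]
tea [ 584.3 -314.2    4.7] [0.7, 1.2, 0.6] [ 585.  -314.2    4.7]
timer [ 491.9 -328.9   18.3] [1.3, 1.4, 0.9] [ 491.9 -327.9   18.3]
forkH [ 353.4 -148.7   -4.2] [2.5, 2.6, 0.3] [ 353.7 -148.5   -4.2]
forkT [ 545.9 -138.1    4.6] [0.8, 0.8, 1.4] [ 547.2 -137.4    4.6]
spH [ 386.6 -237.8   -4. ] [2.1, 1.5, 0.6] [ 385.9 -237.7   -4. ]
spT [ 515.7 -222.9    1.8] [1.4, 1.4, 0.8] [ 515.9 -222.1    1.8]
ligH [335.2 -85.6   8. ] [4.6, 1.8, 2.8] [333.4 -83.3   8. ]
ligT [565.2 -57.7   6.5] [0.4, 0.2, 0.6] [565.8 -57.5   6.5]
```

View pics/w1fork.png

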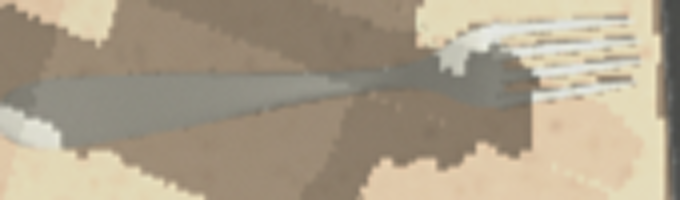

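Request:
{"op": "arm_command", "data": {"targets": [[-0.0073, -0.0404, 0.004, 0, 0, 0], [-0.0073, -0.0404, 0.004, 0, 0, 0], [-0.0073, -0.0404, 0.004, 0, 0, 0], [-0.0073, -0.0404, 0.004, 0, 0, 0], [-0.0073, -0.0404, 0.004, 0, 0, 0], [-0.0073, -0.0404, 0.004, 0, 0, 0], [-0.0073, -0.0404, 0.004, 0, 0, 0], [-0.0073, -0.0404, 0.004, 0, 0, 0], [-0.0073, -0.0404, 0.004, 0, 0, 0], [-0.0073, -0.0404, 0.004, 0, 0, 0], [-0.0073, -0.0404, 0.004, 0, 0, 0], [-0.0073, -0.0404, 0.004, 0, 0, 0], [0, 0, 0, 0, 0, 0], [0, 0, 0, 0, 0, 0], [0, 0, 0, 0, 0, 0]], "fingers": 0.03, "squeeze": 40}}

```text
clock: 3.97
eef_pos: [387.4, 287.5, 248.1]
tcp_rot: [3.141, 0.0, -0.053]
contact_force: [-0.0, -0.6, -0.3]
opening: 0.349
```

Run:
```python
from h import *
W=cam("wrist");cv2.imwrite("pics/w2.png",W["image"]);print(W["xyz"],W["orientation"])
```

```text
[390.88936879 358.64724555 389.23199992] [ 2.86097230e+00  5.71339634e-04 -5.32100788e-02]
```

View pics/w2.png

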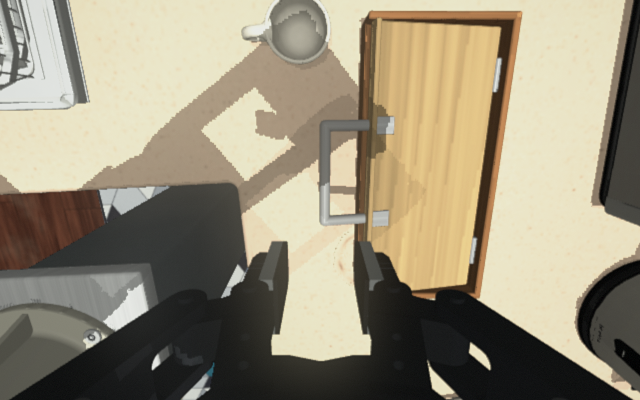

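Run:
```python
from h import *
np.set_printoptions(precision=1,suppress=True)
W=cam("wrist");T=cam("top");S=cam("scene")
t1=lambda x,y:(T,140+(x+.5)/5-.5,140+(y+.5)/5-.5)
s1=lambda x,y:(S,160+(x+.5)/5-.5,70+(y+.5)/5-.5)
print(tri((W,325,125),t1(228,566),s1(105,315)),tri((W,325.5,220),t1(402,577),s1(200,433)))
for q in [(325,125),(325.5,220),(370,13),(521,13),(481,297)]: print(plane(W,*q,82),plane(W,*q,62))
print(r.sense()["eef_pos"])
```

```text
(array([393.4, 335.7,  77.6]), [0.7, 1.5, 0.9]) (array([389.2, 245.2,  77.2]), [0.9, 1.8, 1.0])
[393.7 336.6  82. ] [393.9 335.2  62. ]
[389.7 247.8  82. ] [389.6 240.6  62. ]
[434.7 423.5  82. ] [437.5 427.8  62. ]
[556.9 416.9  82. ] [567.7 420.7  62. ]
[544.3 155.8  82. ] [554.2 142.6  62. ]
[388.1 286.6 248.5]
```

Request:
{"op": "arm_command", "data": {"targets": [[0.0034, -0.004, 0.02, 0, 0, 0], [0, 0, 0.02, 0, 0, 0], [0, 0, 0.02, 0, 0, 0], [0, 0, 0.02, 0, 0, 0], [0, 0, 0.02, 0, 0, 0], [0, 0, 0.02, 0, 0, 0], [0, 0, 0.02, 0, 0, 0], [0, 0, 0.02, 0, 0, 0], [0, 0, 0.014, 0, 0, 0], [0, 0, 0.012, 0, 0, 0], [0, 0, 0, 0, 0, 0], [0, 0, 0, 0, 0, 0]]}}

```text
clock: 5.17
eef_pos: [391.5, 290.7, 62.2]
tcp_rot: [3.141, 0.001, -0.054]
contact_force: [0.6, 1.0, -0.6]
opening: 0.351
```

Request:
{"op": "arm_command", "data": {"targets": [[0, 0, 0, 0, 0, 0], [0, 0, 0, 0, 0, 0], [0, 0, 0, 0, 0, 0], [0, 0, 0, 0, 0, 0], [0, 0, 0, 0, 0, 0], [0, 0, 0, 0, 0, 0], [0, 0, 0, 0, 0, 0]], "fingers": 0.0, "squeeze": 30}}

```text
clock: 5.75
eef_pos: [391.0, 291.7, 62.5]
tcp_rot: [-3.142, 0.0, -0.053]
contact_force: [-5.3, 1.7, 2.0]
opening: 0.102
```

Run:
```python
import numpy as np
t=np.linspace(.22,1.5,17)
for a,b in zip(t[:-1],t[1:]): print([round(.166*(np.cos(a)-np.cos(b)),4),0,round(-.166*(np.sin(b)-np.sin(a)),4),0,0,0],end=', ')
```

```text
[np.float64(0.0034), 0, np.float64(-0.0128), 0, 0, 0], [np.float64(0.0044), 0, np.float64(-0.0125), 0, 0, 0], [np.float64(0.0054), 0, np.float64(-0.0121), 0, 0, 0], [np.float64(0.0064), 0, np.float64(-0.0117), 0, 0, 0], [np.float64(0.0073), 0, np.float64(-0.0111), 0, 0, 0], [np.float64(0.0081), 0, np.float64(-0.0105), 0, 0, 0], [np.float64(0.009), 0, np.float64(-0.0098), 0, 0, 0], [np.float64(0.0097), 0, np.float64(-0.0091), 0, 0, 0], [np.float64(0.0104), 0, np.float64(-0.0083), 0, 0, 0], [np.float64(0.011), 0, np.float64(-0.0074), 0, 0, 0], [np.float64(0.0116), 0, np.float64(-0.0065), 0, 0, 0], [np.float64(0.0121), 0, np.float64(-0.0055), 0, 0, 0], [np.float64(0.0125), 0, np.float64(-0.0046), 0, 0, 0], [np.float64(0.0128), 0, np.float64(-0.0036), 0, 0, 0], [np.float64(0.013), 0, np.float64(-0.0025), 0, 0, 0], [np.float64(0.0132), 0, np.float64(-0.0015), 0, 0, 0],
```

Request:
{"op": "arm_command", "data": {"targets": [[0.0034, 0, -0.0128, 0, 0, 0], [0.0044, 0, -0.0125, 0, 0, 0], [0.0054, 0, -0.0121, 0, 0, 0], [0.0064, 0, -0.0117, 0, 0, 0], [0.0073, 0, -0.0111, 0, 0, 0], [0, 0, 0, 0, 0, 0]]}}

```text
clock: 6.25
eef_pos: [416.5, 290.1, 124.1]
tcp_rot: [3.141, 0.004, -0.054]
contact_force: [-15.6, 3.7, 10.9]
opening: 0.104
```

Request:
{"op": "arm_command", "data": {"targets": [[0.0081, 0, -0.0105, 0, 0, 0], [0.009, 0, -0.0098, 0, 0, 0], [0.0097, 0, -0.0091, 0, 0, 0], [0.0104, 0, -0.0083, 0, 0, 0], [0.011, 0, -0.0074, 0, 0, 0], [0, 0, 0, 0, 0, 0]]}}

```text
clock: 6.75
eef_pos: [466.0, 287.6, 170.6]
tcp_rot: [3.141, 0.002, -0.053]
contact_force: [-18.5, -3.5, 31.9]
opening: 0.105
```

Request:
{"op": "arm_command", "data": {"targets": [[0.0116, 0, -0.0065, 0, 0, 0], [0.0121, 0, -0.0055, 0, 0, 0], [0.0125, 0, -0.0046, 0, 0, 0], [0.0128, 0, -0.0036, 0, 0, 0], [0.013, 0, -0.0025, 0, 0, 0], [0.0132, 0, -0.0015, 0, 0, 0], [0, 0, 0, 0, 0, 0]]}}

```text
clock: 7.33
eef_pos: [544.4, 283.2, 193.5]
tcp_rot: [-3.141, -0.004, -0.053]
contact_force: [0.1, -4.4, 11.4]
opening: 0.102
```

Request:
{"op": "arm_command", "data": {"targets": [[0, 0, 0, 0, 0, 0], [0, 0, 0, 0, 0, 0], [0, 0, 0, 0, 0, 0], [0, 0, 0, 0, 0, 0], [0, 0, -0.01, 0, 0, 0], [0, 0, -0.015, 0, 0, 0], [0, 0, -0.015, 0, 0, 0], [0, 0, -0.015, 0, 0, 0], [-0.02, 0, -0.005, 0, 0, 0], [-0.035, 0, 0, 0, 0, 0], [-0.035, 0, 0, 0, 0, 0], [-0.035, 0, 0, 0, 0, 0], [0, 0, 0, 0, 0, 0]], "fingers": 0.03}}

```text
clock: 8.42
eef_pos: [411.1, 289.7, 252.1]
tcp_rot: [3.141, 0.003, -0.052]
contact_force: [0.7, 0.5, 0.2]
opening: 0.351
```

Run:
```python
from h import *
S=cam("scene");T=cam("top")
cv2.imwrite("pics/s3.png",S["image"]);cv2.imwrite("pics/t3.png",T["image"])
```

```text
(no output)
```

View pics/s3.png

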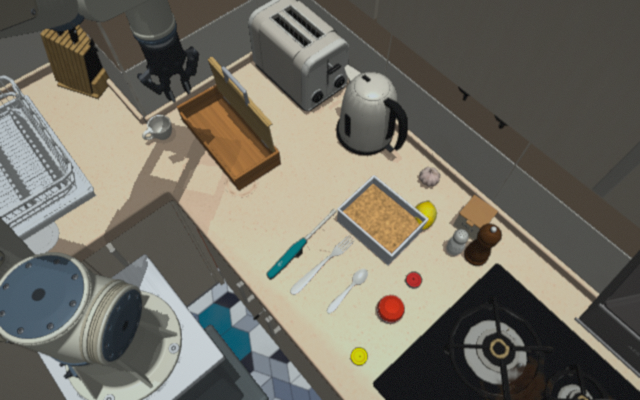

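View pics/t3.png

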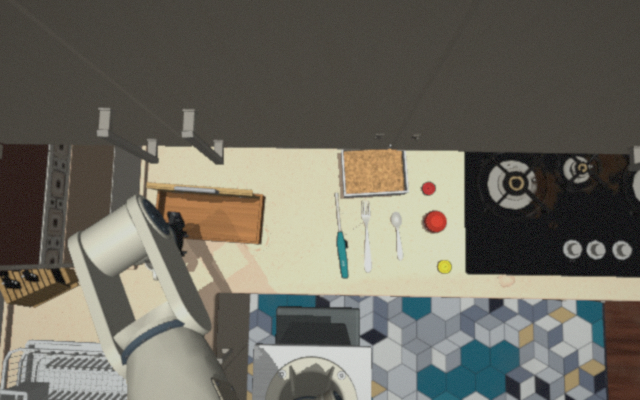

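The flap stands upright, the box is empty and nothing else has moved. Next is the fork.

Request:
{"op": "arm_command", "data": {"targets": [[0.0015, 0.0396, 0.002, 0, 0, 0], [0.0015, 0.0396, 0.002, 0, 0, 0], [0.0015, 0.0396, 0.002, 0, 0, 0], [0.0015, 0.0396, 0.002, 0, 0, 0], [0.0015, 0.0396, 0.002, 0, 0, 0], [0.0015, 0.0396, 0.002, 0, 0, 0], [0.0015, 0.0396, 0.002, 0, 0, 0], [0.0015, 0.0396, 0.002, 0, 0, 0], [0.0015, 0.0396, 0.002, 0, 0, 0], [0.0015, 0.0396, 0.002, 0, 0, 0], [0.0015, 0.0396, 0.002, 0, 0, 0]], "fingers": 0.05}}

```text
clock: 9.43
eef_pos: [410.6, -148.6, 230.5]
tcp_rot: [3.141, -0.002, -0.054]
contact_force: [1.0, 0.7, 0.3]
opening: 0.584
```

Request:
{"op": "arm_command", "data": {"targets": [[0, 0, 0.006, 0, 0, 0.122], [0, 0, 0.006, 0, 0, 0.122], [0, 0, 0.006, 0, 0, 0.122], [0, 0, 0.006, 0, 0, 0.122], [0, 0, 0.006, 0, 0, 0.122], [0, 0, 0.006, 0, 0, 0.122], [0, 0, 0.006, 0, 0, 0.122], [0, 0, 0.006, 0, 0, 0.122], [0, 0, 0.006, 0, 0, 0.122], [0, 0, 0.006, 0, 0, 0.122], [0, 0, 0.006, 0, 0, 0.122], [0, 0, 0.006, 0, 0, 0.122], [0, 0, 0, 0, 0, 0], [0, 0, 0, 0, 0, 0]]}}

```text
clock: 10.6
eef_pos: [410.6, -146.2, 157.9]
tcp_rot: [-3.142, -0.0, -1.514]
contact_force: [-0.5, 0.5, -0.3]
opening: 0.584
```

Run:
```python
from h import *
W=cam("wrist");cv2.imwrite("pics/w4.png",W["image"])
```

```text
(no output)
```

View pics/w4.png

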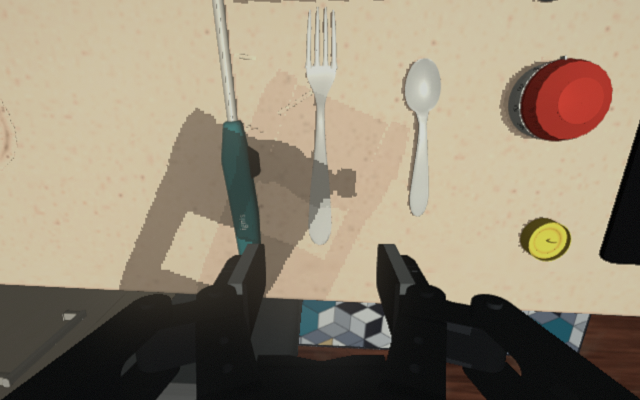

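The fork runs from the tine tips (320,10) to the handle end (319,244). The teaspoon runs from (423,59) to (418,215), with the lighter to the left.

Run:
```python
from h import *
np.set_printoptions(precision=1,suppress=True)
W=cam("wrist")
for q in [(320,10),(319,244),(321,200),(318,130),(423,59),(418,215),(419,180)]: print(q,plane(W,*q,5))
print(r.sense()["eef_pos"])
```

```text
(320, 10) [ 547.4 -136.8    5. ]
(319, 244) [ 351.4 -147.     5. ]
(321, 200) [ 394.2 -146.4    5. ]
(318, 130) [ 455.9 -140.3    5. ]
(423, 59) [ 516.8 -221.4    5. ]
(418, 215) [ 385.1 -235.3    5. ]
(419, 180) [ 417.6 -231.8    5. ]
[ 410.6 -146.1  158.2]
```

Request:
{"op": "arm_command", "data": {"targets": [[-0.0013, 0.006, 0.02, 0, 0, 0], [0, 0, 0.03, 0, 0, 0], [0, 0, 0.03, 0, 0, 0], [0, 0, 0.03, 0, 0, 0], [0, 0, 0.02, 0, 0, 0], [0, 0, 0.015, 0, 0, 0], [0, 0, 0.008, 0, 0, 0], [0, 0, 0.003, 0, 0, 0], [0, 0, 0, 0, 0, 0], [0, 0, 0, 0, 0, 0]]}}

```text
clock: 11.53
eef_pos: [404.6, -144.9, 2.5]
tcp_rot: [-3.141, -0.0, -1.516]
contact_force: [0.0, -0.3, 0.1]
opening: 0.584
```

Request:
{"op": "arm_command", "data": {"targets": [[0, 0, 0, 0, 0, 0], [0, 0, 0, 0, 0, 0], [0, 0, 0, 0, 0, 0], [0, 0, 0, 0, 0, 0], [0, 0, 0, 0, 0, 0], [0, 0, 0, 0, 0, 0]], "fingers": 0.0, "squeeze": 40}}

```text
clock: 12.03
eef_pos: [404.6, -144.9, 2.8]
tcp_rot: [-3.14, -0.001, -1.517]
contact_force: [-1.7, 0.0, 8.8]
opening: 0.255
```

Request:
{"op": "arm_command", "data": {"targets": [[0, 0, -0.01, 0, 0, 0], [0, 0, -0.03, 0, 0, 0], [0, 0, -0.03, 0, 0, 0], [0, 0, -0.03, 0, 0, 0], [0, 0, -0.03, 0, 0, 0], [0, 0, -0.02, 0, 0, -0.122], [0, 0, -0.01, 0, 0, -0.122], [0, 0, 0, 0, 0, -0.122], [0, 0, 0, 0, 0, -0.122], [0, 0, 0, 0, 0, -0.122], [0, 0, 0, 0, 0, -0.122], [0, 0, 0, 0, 0, -0.122], [0, 0, 0, 0, 0, -0.122], [0, 0, 0, 0, 0, -0.122], [0, 0, 0, 0, 0, -0.122], [0, 0, 0, 0, 0, -0.122], [0, 0, 0, 0, 0, -0.122]]}}

```text
clock: 13.45
eef_pos: [403.7, -144.5, 162.6]
tcp_rot: [3.141, -0.001, -0.047]
contact_force: [0.0, 0.5, -0.3]
opening: 0.248
```

Request:
{"op": "arm_command", "data": {"targets": [[0.004, -0.0389, 0, 0, 0, 0], [0.004, -0.0389, 0, 0, 0, 0], [0.004, -0.0389, 0, 0, 0, 0], [0.004, -0.0389, 0, 0, 0, 0], [0.004, -0.0389, 0, 0, 0, 0], [0.004, -0.0389, 0, 0, 0, 0], [0.004, -0.0389, 0, 0, 0, 0], [0.004, -0.0389, 0, 0, 0, 0], [0.004, -0.0389, 0, 0, 0, 0], [0.004, -0.0389, 0, 0, 0, 0], [0, 0, 0, 0, 0, 0], [0, 0, 0, 0, 0, 0]]}}

```text
clock: 14.45
eef_pos: [464.4, 243.6, 162.5]
tcp_rot: [-3.141, -0.001, -0.05]
contact_force: [-1.1, -0.3, -0.8]
opening: 0.248
```

Run:
```python
from h import *
W=cam("wrist");cv2.imwrite("pics/w5.png",W["image"])
T=cam("top");S=cam("scene");crop(T,"t5",130,150,330,300,4);crop(S,"s5",160,70,300,200,5)
```

```text
(no output)
```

View pics/w5.png

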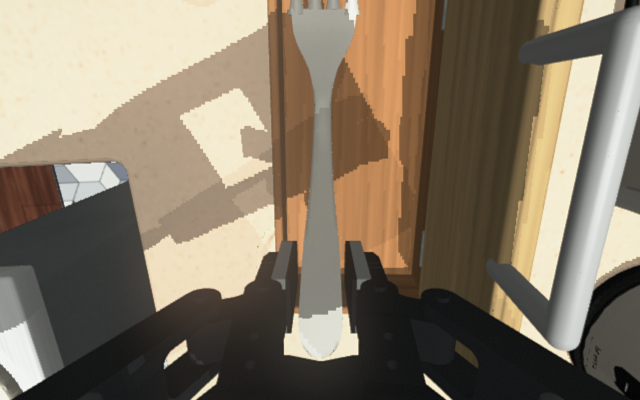

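View pics/t5.png

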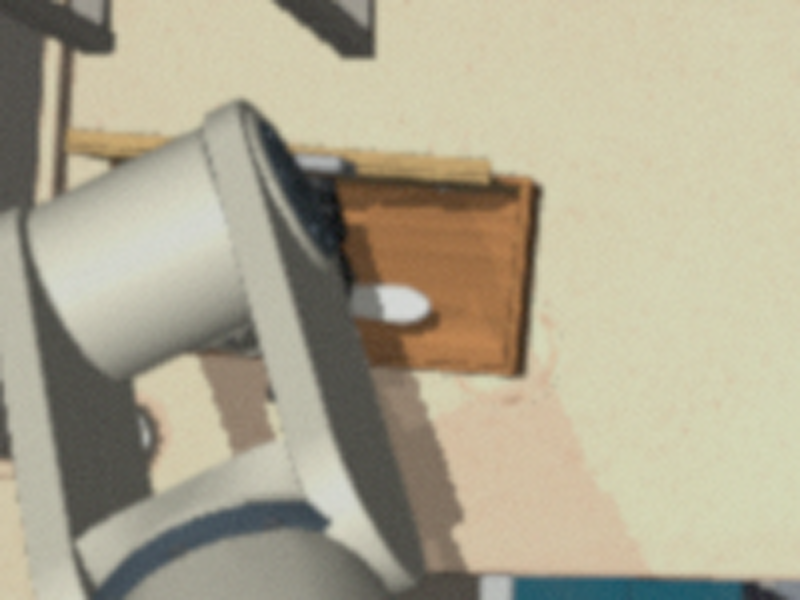

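Request:
{"op": "arm_command", "data": {"targets": [[0, 0.002, 0.03, 0, 0, 0], [0, 0, 0.03, 0, 0, 0], [0, 0, 0.03, 0, 0, 0], [0, 0, 0.03, 0, 0, 0], [0, 0, 0.015, 0, 0, 0], [0, 0, 0.008, 0, 0, 0], [0, 0, 0.004, 0, 0, 0], [0, 0, 0.002, 0, 0, 0], [0, 0, 0, 0, 0, 0]]}}

```text
clock: 15.35
eef_pos: [465.0, 239.6, 13.5]
tcp_rot: [-3.141, -0.001, -0.054]
contact_force: [0.1, -0.6, -0.4]
opening: 0.249
```

Request:
{"op": "arm_command", "data": {"targets": [[0, 0, 0.002, 0, 0, 0], [0, 0, 0.002, 0, 0, 0], [0, 0, 0, 0, 0, 0]]}}

```text
clock: 15.6
eef_pos: [464.7, 239.9, 9.2]
tcp_rot: [-3.141, -0.001, -0.053]
contact_force: [-0.4, 0.3, -0.2]
opening: 0.25
```

Request:
{"op": "arm_command", "data": {"targets": [[0, 0, 0, 0, 0, 0], [0, 0, 0, 0, 0, 0], [0, 0, 0, 0, 0, 0], [0, 0, 0, 0, 0, 0], [0, 0, -0.01, 0, 0, 0], [0, 0, -0.02, 0, 0, 0], [0, 0, -0.03, 0, 0, 0], [0, 0, -0.04, 0, 0, 0], [0, 0, -0.04, 0, 0, 0], [0, 0, 0, 0, 0, 0]], "fingers": 0.033}}

```text
clock: 16.43
eef_pos: [468.1, 241.7, 156.6]
tcp_rot: [-3.136, -0.01, -0.053]
contact_force: [2.2, 0.4, 0.2]
opening: 0.385
```

Run:
```python
from h import *
W=cam("wrist");cv2.imwrite("pics/w6.png",W["image"])
```

```text
(no output)
```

View pics/w6.png

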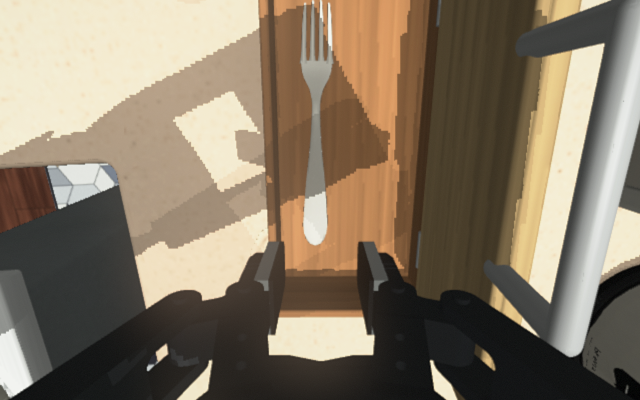

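Request:
{"op": "arm_command", "data": {"targets": [[-0.002, 0.0396, -0.002, 0, 0, 0], [-0.002, 0.0396, -0.002, 0, 0, 0], [-0.002, 0.0396, -0.002, 0, 0, 0], [-0.002, 0.0396, -0.002, 0, 0, 0], [-0.002, 0.0396, -0.002, 0, 0, 0], [-0.002, 0.0396, -0.002, 0, 0, 0], [-0.002, 0.0396, -0.002, 0, 0, 0], [-0.002, 0.0396, -0.002, 0, 0, 0], [-0.002, 0.0396, -0.002, 0, 0, 0], [-0.002, 0.0396, -0.002, 0, 0, 0], [-0.002, 0.0396, -0.002, 0, 0, 0], [-0.002, 0.0396, -0.002, 0, 0, 0], [0, 0, 0, 0, 0, -0.1155], [0, 0, 0, 0, 0, -0.1155], [0, 0, 0, 0, 0, -0.1155], [0, 0, 0, 0, 0, -0.1155], [0, 0, 0, 0, 0, -0.1155], [0, 0, 0, 0, 0, -0.1155], [0, 0, 0, 0, 0, -0.1155]], "fingers": 0.045}}

```text
clock: 18.07
eef_pos: [414.5, -233.2, 172.2]
tcp_rot: [-3.14, 0.0, 0.761]
contact_force: [0.7, -0.2, 0.3]
opening: 0.521
```

Request:
{"op": "arm_command", "data": {"targets": [[0, 0, 0, 0, 0, -0.1155], [0, 0, 0, 0, 0, -0.1155], [0, 0, 0, 0, 0, -0.1155], [0, 0, 0, 0, 0, -0.1155], [0, 0, 0, 0, 0, -0.1155], [0, 0, 0, 0, 0, -0.1155], [0, 0, 0, 0, 0, -0.1155], [0, 0, 0, 0, 0, -0.1155], [0, 0, 0, 0, 0, 0], [0, 0, 0, 0, 0, 0]]}}

```text
clock: 18.9
eef_pos: [414.7, -233.3, 172.4]
tcp_rot: [-3.141, -0.001, 1.676]
contact_force: [0.6, -0.0, 0.3]
opening: 0.526
```

Run:
```python
from h import *
W=cam("wrist");cv2.imwrite("pics/w7.png",W["image"])
T=cam("top");crop(T,"t7",130,150,330,300,4)
```

```text
(no output)
```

View pics/w7.png

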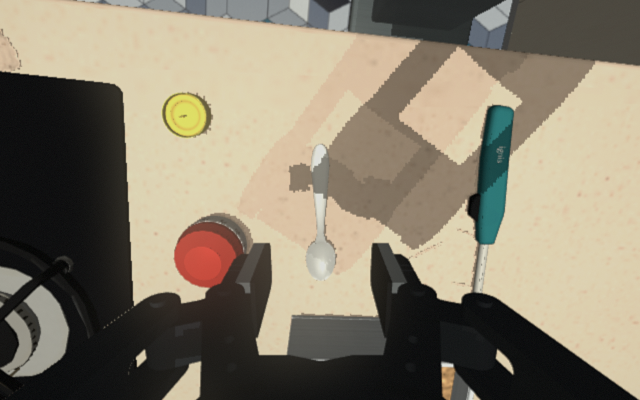

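View pics/t7.png

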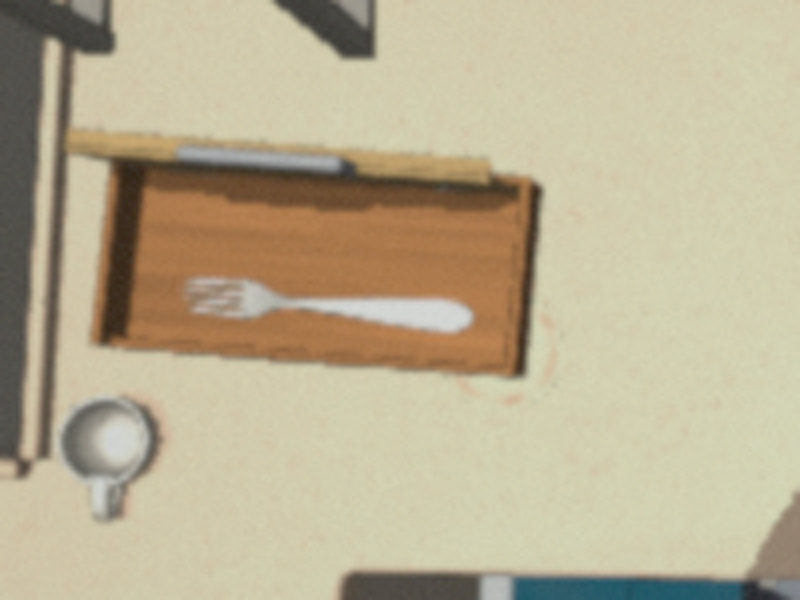

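The fork lies in the box. The teaspoon is seen from its handle end (320,145) to its bowl tip (320,279).

Run:
```python
from h import *
np.set_printoptions(precision=1,suppress=True)
W=cam("wrist")
for q in [(320,145),(320.5,279),(320,170),(320,190)]: print(q,plane(W,*q,5))
```

```text
(320, 145) [ 383.5 -236.2    5. ]
(320.5, 279) [ 517.5 -221.7    5. ]
(320, 170) [ 406.3 -233.8    5. ]
(320, 190) [ 425.2 -231.9    5. ]
```

Request:
{"op": "arm_command", "data": {"targets": [[0.0004, 0.004, 0.03, 0, 0, 0], [0, 0, 0.03, 0, 0, 0], [0, 0, 0.03, 0, 0, 0], [0, 0, 0.03, 0, 0, 0], [0, 0, 0.02, 0, 0, 0], [0, 0, 0.015, 0, 0, 0], [0, 0, 0.01, 0, 0, 0], [0, 0, 0.005, 0, 0, 0], [0, 0, 0, 0, 0, 0], [0, 0, 0, 0, 0, 0]]}}

```text
clock: 19.88
eef_pos: [419.5, -232.9, 3.2]
tcp_rot: [3.141, 0.0, 1.679]
contact_force: [-0.7, -0.1, -0.9]
opening: 0.526
```

Request:
{"op": "arm_command", "data": {"targets": [[0, 0, 0, 0, 0, 0], [0, 0, 0, 0, 0, 0], [0, 0, 0, 0, 0, 0], [0, 0, 0, 0, 0, 0], [0, 0, 0, 0, 0, 0], [0, 0, 0, 0, 0, 0]], "fingers": 0.0, "squeeze": 40}}

```text
clock: 20.38
eef_pos: [419.8, -233.1, 3.9]
tcp_rot: [3.14, 0.001, 1.679]
contact_force: [-0.8, 0.0, 5.6]
opening: 0.213
```

Request:
{"op": "arm_command", "data": {"targets": [[0, 0, -0.01, 0, 0, 0], [0, 0, -0.03, 0, 0, 0], [0, 0, -0.03, 0, 0, 0], [0, 0, -0.03, 0, 0, 0], [0, 0, -0.03, 0, 0, 0.1155], [0, 0, -0.03, 0, 0, 0.1155], [0, 0, 0, 0, 0, 0.1155], [0, 0, 0, 0, 0, 0.1155], [0, 0, 0, 0, 0, 0.1155], [0, 0, 0, 0, 0, 0.1155], [0, 0, 0, 0, 0, 0.1155], [0, 0, 0, 0, 0, 0.1155], [0, 0, 0, 0, 0, 0.1155], [0, 0, 0, 0, 0, 0.1155], [0, 0, 0, 0, 0, 0.1155], [0, 0, 0, 0, 0, 0.1155], [0, 0, 0, 0, 0, 0.1155], [0, 0, 0, 0, 0, 0.1155], [0, 0, 0, 0, 0, 0.1155]]}}

```text
clock: 21.97
eef_pos: [419.1, -232.6, 163.9]
tcp_rot: [3.141, -0.001, -0.059]
contact_force: [0.3, -0.3, -0.0]
opening: 0.213
```

Request:
{"op": "arm_command", "data": {"targets": [[0.0034, -0.0388, 0, 0, 0, 0], [0.0034, -0.0388, 0, 0, 0, 0], [0.0034, -0.0388, 0, 0, 0, 0], [0.0034, -0.0388, 0, 0, 0, 0], [0.0034, -0.0388, 0, 0, 0, 0], [0.0034, -0.0388, 0, 0, 0, 0], [0.0034, -0.0388, 0, 0, 0, 0], [0.0034, -0.0388, 0, 0, 0, 0], [0.0034, -0.0388, 0, 0, 0, 0], [0.0034, -0.0388, 0, 0, 0, 0], [0.0034, -0.0388, 0, 0, 0, 0], [0.0034, -0.0388, 0, 0, 0, 0], [0, 0, 0, 0, 0, 0], [0, 0, 0, 0, 0, 0]]}}

```text
clock: 23.13
eef_pos: [484.5, 231.9, 163.6]
tcp_rot: [-3.141, -0.001, -0.05]
contact_force: [-0.4, -1.0, -0.2]
opening: 0.212
```

Run:
```python
from h import *
W=cam("wrist");cv2.imwrite("pics/w8.png",W["image"])
```

```text
(no output)
```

View pics/w8.png

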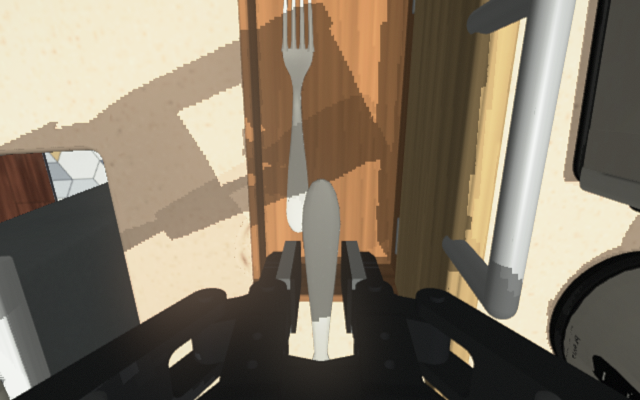

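Request:
{"op": "arm_command", "data": {"targets": [[0.004, -0.0375, 0, 0, 0, 0], [0.004, -0.0375, 0, 0, 0, 0], [0, 0, 0.02, 0, 0, 0], [0, 0, 0.03, 0, 0, 0], [0, 0, 0.03, 0, 0, 0], [0, 0, 0.03, 0, 0, 0], [0, 0, 0.02, 0, 0, 0], [0, 0, 0.012, 0, 0, 0], [0, 0, 0.005, 0, 0, 0], [0, 0, 0.002, 0, 0, 0], [0, 0, 0, 0, 0, 0]]}}

```text
clock: 24.1
eef_pos: [496.2, 303.8, 14.2]
tcp_rot: [3.141, 0.001, -0.054]
contact_force: [-5.2, -0.0, -0.1]
opening: 0.21
```

Request:
{"op": "arm_command", "data": {"targets": [[-0.003, 0, 0.001, 0, 0, 0], [0, 0, 0.002, 0, 0, 0], [0, 0, 0, 0, 0, 0]]}}

```text
clock: 24.35
eef_pos: [495.2, 305.4, 12.1]
tcp_rot: [-3.14, -0.003, -0.053]
contact_force: [1.4, -1.0, 3.5]
opening: 0.217
```

Contact felt lightly (3.5 N). I release with a small opening and rise.

Request:
{"op": "arm_command", "data": {"targets": [[0, 0, 0, 0, 0, 0], [0, 0, 0, 0, 0, 0], [0, 0, 0, 0, 0, 0], [0, 0, -0.005, 0, 0, 0], [-0.002, 0, -0.02, 0, 0, 0], [0, 0, -0.03, 0, 0, 0], [0, 0, -0.04, 0, 0, 0], [0, 0, -0.04, 0, 0, 0], [-0.02, 0, -0.02, 0, 0, 0], [-0.03, 0, -0.02, 0, 0, 0], [-0.03, 0, -0.02, 0, 0, 0], [0, 0, 0, 0, 0, 0]], "fingers": 0.028}}

```text
clock: 25.35
eef_pos: [408.4, 309.3, 209.1]
tcp_rot: [-3.14, -0.0, -0.052]
contact_force: [0.3, 1.2, -0.6]
opening: 0.329
```

Run:
```python
from h import *
W=cam("wrist");cv2.imwrite("pics/w9.png",W["image"]);S=cam("scene");crop(S,"s9",160,50,320,200,5);cv2.imwrite("pics/t9.png",cam("top")["image"])
```

```text
(no output)
```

View pics/w9.png

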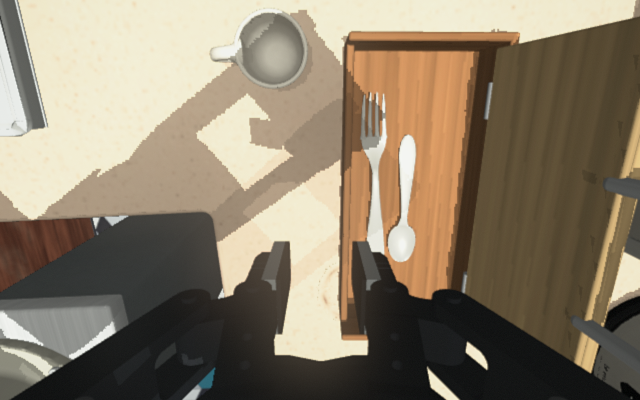

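View pics/s9.png

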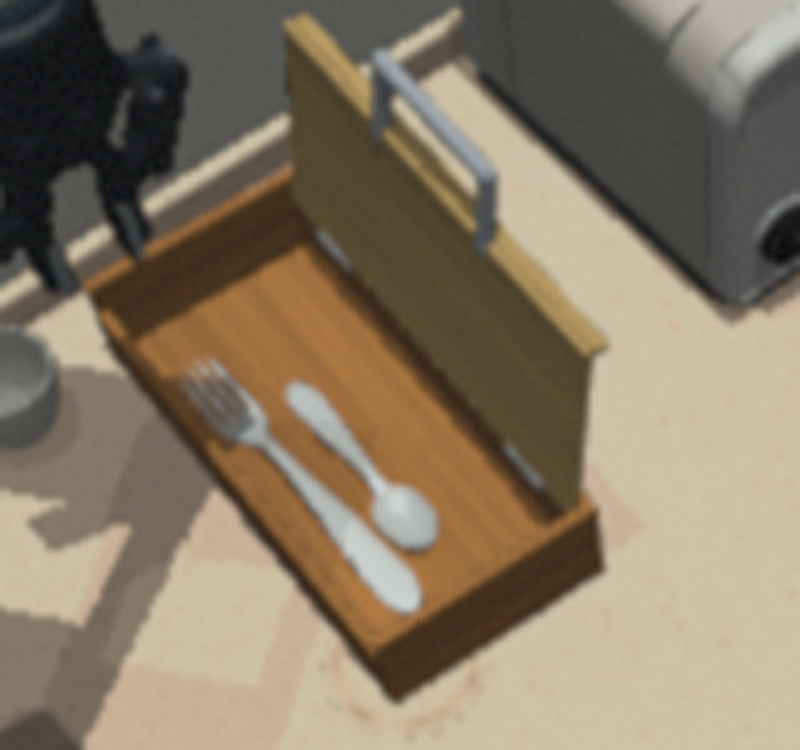

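View pics/t9.png

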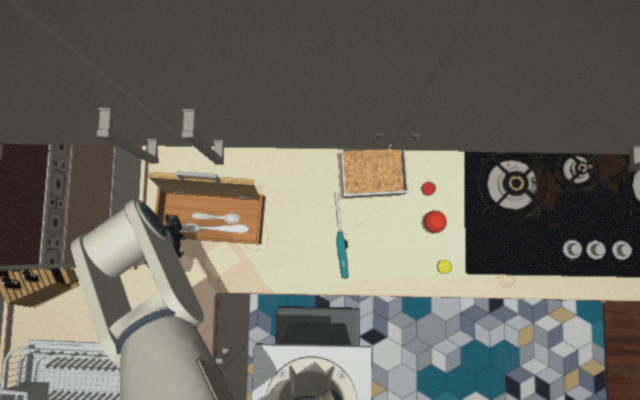

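Both pieces lie in the lower tier and the flap has been nudged a bit further back. Next I measure the bar.

Run:
```python
from h import *
np.set_printoptions(precision=1,suppress=True)
S=cam("scene");T=cam("top")
crop(T,"t10",140,150,280,260,5)
s=lambda x,y:(S,160+(x+.5)/5-.5,50+(y+.5)/5-.5)
print(tri(s(383,58),(T,178,175)),tri(s(487,172),(T,216,178)))
```

```text
(array([579. , 321.1, 214.4]), [3.3, 3.3]) (array([572.2, 229.5, 218.4]), [2.6, 2.6])
```

View pics/t10.png

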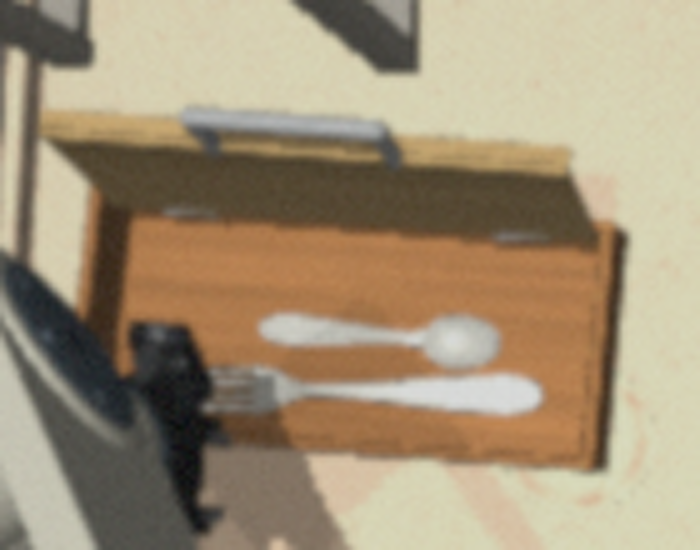

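Run:
```python
from h import *
np.set_printoptions(precision=1,suppress=True)
T=cam("top")
print(plane(T,178,173.8,209),plane(T,217,176.8,209))
```

```text
[579.8 324.5 209. ] [574.2 230.7 209. ]
```

Request:
{"op": "arm_command", "data": {"targets": [[0, 0, -0.02, 0, 0, 0], [0, 0, -0.022, 0, 0, 0], [0.034, 0.0042, 0, 0, 0, 0], [0.034, 0.0042, 0, 0, 0, 0], [0.034, 0.0042, 0, 0, 0, 0], [0.034, 0.0042, 0, 0, 0, 0], [0.034, 0.0042, 0, 0, 0, 0], [0, 0, 0, 0, 0, 0], [0, 0, 0, 0, 0, 0]], "fingers": 0.035}}

```text
clock: 26.4
eef_pos: [581.7, 278.0, 245.8]
tcp_rot: [3.14, 0.002, -0.056]
contact_force: [-0.7, 0.1, -0.2]
opening: 0.41
```

Run:
```python
from h import *
W=cam("wrist");cv2.imwrite("pics/w11.png",W["image"]);cv2.imwrite("pics/s11.png",cam("scene")["image"])
```

```text
(no output)
```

View pics/w11.png

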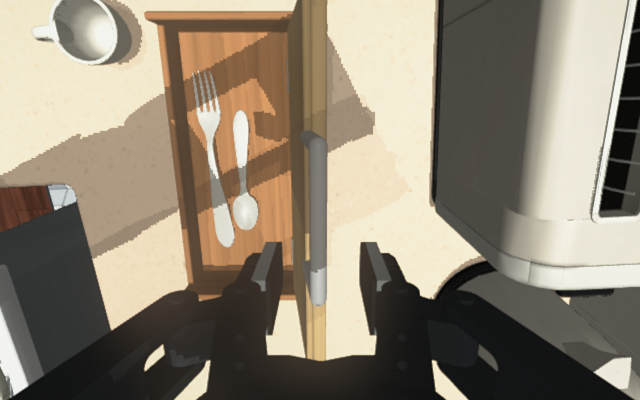

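View pics/s11.png

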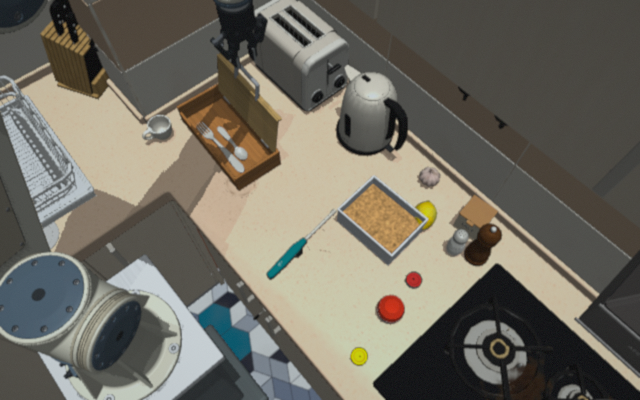

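Run:
```python
from h import *
np.set_printoptions(precision=1,suppress=True)
W=cam("wrist");T=cam("top")
for q in [(317,138),(319,300)]: print(plane(W,*q,209))
print(r.sense()["eef_pos"], tri((W,317,138),(T,178,173.6)),tri((W,319,300),(T,217,176.7)))
```

```text
[580.1 330.9 209. ]
[575.8 235.3 209. ]
[579.3 279.1 247.3] (array([581.1, 329. , 196.1]), [1.3, 1.3]) (array([575.4, 231.9, 203.6]), [0.2, 0.2])
```

Request:
{"op": "arm_command", "data": {"targets": [[-0.001, -0.001, 0.02, 0, 0, 0], [0, 0, 0.02, 0, 0, 0], [0, 0, 0.012, 0, 0, 0], [0, 0, 0.004, 0, 0, 0], [0, 0, 0, 0, 0, 0]]}}

```text
clock: 27.02
eef_pos: [578.4, 280.1, 190.9]
tcp_rot: [3.141, 0.002, -0.052]
contact_force: [-0.4, -0.1, 0.4]
opening: 0.41
```

Request:
{"op": "arm_command", "data": {"targets": [[0, 0, 0, 0, 0, 0], [0, 0, 0, 0, 0, 0], [0, 0, 0, 0, 0, 0], [0, 0, 0, 0, 0, 0], [0, 0, 0, 0, 0, 0], [0, 0, 0, 0, 0, 0]], "fingers": 0.0, "squeeze": 30}}

```text
clock: 27.52
eef_pos: [580.0, 280.5, 193.0]
tcp_rot: [-3.141, -0.002, -0.053]
contact_force: [-0.8, 0.3, 6.4]
opening: 0.102
```

Run:
```python
import numpy as np
t=np.linspace(1.74,0,22)
for a,b in zip(t[:-1],t[1:]): print("[%.4f, 0, %.4f, 0, 0, 0]"%(.166*(np.cos(a)-np.cos(b)),-.166*(np.sin(b)-np.sin(a))),end=', ')
```

```text
[-0.0136, 0, -0.0018, 0, 0, 0], [-0.0137, 0, -0.0006, 0, 0, 0], [-0.0137, 0, 0.0005, 0, 0, 0], [-0.0137, 0, 0.0017, 0, 0, 0], [-0.0135, 0, 0.0028, 0, 0, 0], [-0.0132, 0, 0.0039, 0, 0, 0], [-0.0128, 0, 0.0050, 0, 0, 0], [-0.0124, 0, 0.0060, 0, 0, 0], [-0.0118, 0, 0.0070, 0, 0, 0], [-0.0112, 0, 0.0080, 0, 0, 0], [-0.0105, 0, 0.0089, 0, 0, 0], [-0.0097, 0, 0.0097, 0, 0, 0], [-0.0089, 0, 0.0105, 0, 0, 0], [-0.0080, 0, 0.0112, 0, 0, 0], [-0.0071, 0, 0.0118, 0, 0, 0], [-0.0061, 0, 0.0123, 0, 0, 0], [-0.0050, 0, 0.0128, 0, 0, 0], [-0.0039, 0, 0.0132, 0, 0, 0], [-0.0028, 0, 0.0135, 0, 0, 0], [-0.0017, 0, 0.0136, 0, 0, 0], [-0.0006, 0, 0.0137, 0, 0, 0],
```

Request:
{"op": "arm_command", "data": {"targets": [[-0.0136, 0, -0.0018, 0, 0, 0], [-0.0137, 0, -0.0006, 0, 0, 0], [-0.0137, 0, 0.0005, 0, 0, 0], [-0.0137, 0, 0.0017, 0, 0, 0], [-0.0135, 0, 0.0028, 0, 0, 0], [-0.0132, 0, 0.0039, 0, 0, 0], [-0.0128, 0, 0.005, 0, 0, 0], [0, 0, 0, 0, 0, 0]]}}

```text
clock: 28.18
eef_pos: [483.5, 285.8, 180.4]
tcp_rot: [-3.14, 0.001, -0.053]
contact_force: [-2.2, 2.6, 3.1]
opening: 0.102
```

Request:
{"op": "arm_command", "data": {"targets": [[-0.0124, 0, 0.006, 0, 0, 0], [-0.0118, 0, 0.007, 0, 0, 0], [-0.0112, 0, 0.008, 0, 0, 0], [-0.0105, 0, 0.0089, 0, 0, 0], [-0.0097, 0, 0.0097, 0, 0, 0], [-0.0089, 0, 0.0105, 0, 0, 0], [-0.008, 0, 0.0112, 0, 0, 0], [0, 0, 0, 0, 0, 0]]}}

```text
clock: 28.85
eef_pos: [412.3, 289.6, 117.6]
tcp_rot: [-3.14, -0.0, -0.053]
contact_force: [3.6, 4.1, -4.1]
opening: 0.104
```

Request:
{"op": "arm_command", "data": {"targets": [[-0.0071, 0, 0.0118, 0, 0, 0], [-0.0061, 0, 0.0123, 0, 0, 0], [-0.005, 0, 0.0128, 0, 0, 0], [-0.0039, 0, 0.0132, 0, 0, 0], [-0.0028, 0, 0.0135, 0, 0, 0], [-0.0017, 0, 0.0136, 0, 0, 0], [0, 0, 0, 0, 0, 0]]}}

```text
clock: 29.43
eef_pos: [387.6, 291.0, 40.4]
tcp_rot: [-3.14, -0.002, -0.053]
contact_force: [6.3, 1.3, -4.0]
opening: 0.102
```

Request:
{"op": "arm_command", "data": {"targets": [[-0.0006, 0, 0.006, 0, 0, 0], [0, 0, 0.004, 0, 0, 0], [0, 0, 0.003, 0, 0, 0], [0, 0, 0, 0, 0, 0]]}}

```text
clock: 29.77
eef_pos: [387.5, 291.4, 29.8]
tcp_rot: [-3.14, -0.003, -0.053]
contact_force: [4.2, -0.8, 12.6]
opening: 0.099
```

Request:
{"op": "arm_command", "data": {"targets": [[0, 0, 0.0015, 0, 0, 0], [0, 0, 0, 0, 0, 0], [0, 0, 0, 0, 0, 0], [0, 0, -0.0015, 0, 0, 0], [0, 0, 0, 0, 0, 0]]}}

```text
clock: 30.18
eef_pos: [387.5, 291.5, 29.6]
tcp_rot: [-3.139, -0.003, -0.053]
contact_force: [5.5, 1.7, 0.8]
opening: 0.099
```

Request:
{"op": "arm_command", "data": {"targets": [[0, 0, 0, 0, 0, 0], [0, 0, 0, 0, 0, 0], [0, 0, 0, 0, 0, 0], [0, 0, -0.01, 0, 0, 0], [0, 0, -0.02, 0, 0, 0], [0, 0, -0.03, 0, 0, 0], [0, 0, -0.04, 0, 0, 0], [0, 0, -0.04, 0, 0, 0], [0, 0, -0.04, 0, 0, 0], [0, 0, -0.03, 0, 0, 0], [0, 0, 0, 0, 0, 0]], "fingers": 0.03}}

```text
clock: 31.1
eef_pos: [388.0, 292.2, 245.6]
tcp_rot: [-3.135, -0.007, -0.053]
contact_force: [0.2, 0.3, 0.3]
opening: 0.348
```

Run:
```python
from h import *
W=cam("wrist");cv2.imwrite("pics/w12.png",W["image"]);S=cam("scene");crop(S,"s12",160,70,320,200,5);crop(cam("top"),"t12",140,140,300,280,5)
```

```text
(no output)
```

View pics/w12.png

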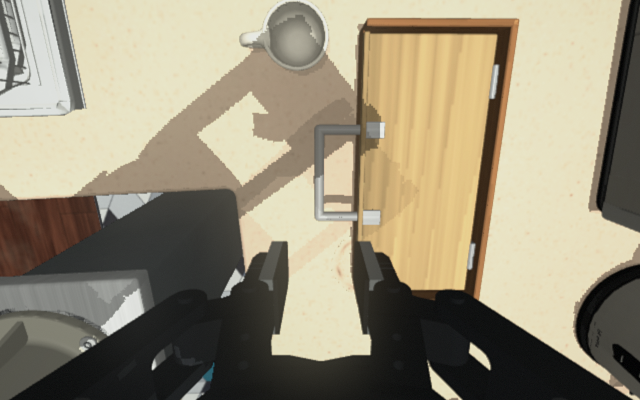

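View pics/s12.png

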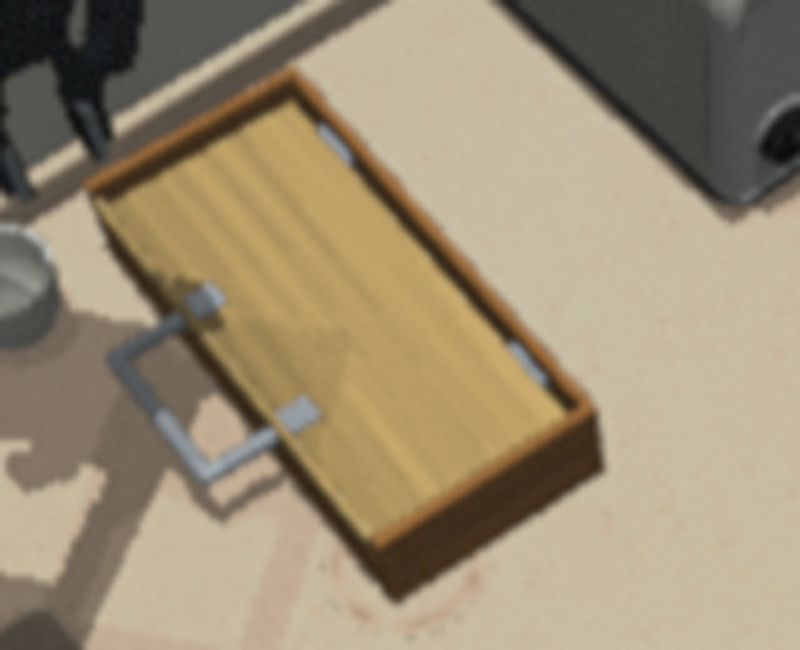

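Run:
```python
from h import *
np.set_printoptions(precision=1,suppress=True)
S=cam("scene");W=cam("wrist")
s=lambda x,y:(S,160+(x+.5)/5-.5,70+(y+.5)/5-.5)
print(tri(s(115,357),(W,320,130)),tri(s(206,475),(W,319,216)))
```

```text
(array([387.7, 332.8,  48.8]), [2.0, 2.0]) (array([382.3, 245.3,  45.4]), [2.3, 2.3])
```

Request:
{"op": "arm_command", "data": {"targets": [[0.0018, 0.0408, 0.002, 0, 0, 0], [0.0018, 0.0408, 0.002, 0, 0, 0], [0.0018, 0.0408, 0.002, 0, 0, 0], [0.0018, 0.0408, 0.002, 0, 0, 0], [0.0018, 0.0408, 0.002, 0, 0, 0], [0.0018, 0.0408, 0.002, 0, 0, 0], [0.0018, 0.0408, 0.002, 0, 0, 0], [0.0018, 0.0408, 0.002, 0, 0, 0], [0.0018, 0.0408, 0.002, 0, 0, 0]], "fingers": 0.05}}

```text
clock: 32.1
eef_pos: [381.0, -78.8, 219.5]
tcp_rot: [-3.141, 0.002, -0.053]
contact_force: [1.5, -0.8, 0.8]
opening: 0.588
```

Request:
{"op": "arm_command", "data": {"targets": [[0, 0, 0.003, 0, 0, 0.1166], [0, 0, 0.003, 0, 0, 0.1166], [0, 0, 0.003, 0, 0, 0.1166], [0, 0, 0.003, 0, 0, 0.1166], [0, 0, 0.003, 0, 0, 0.1166], [0, 0, 0.003, 0, 0, 0.1166], [0, 0, 0.003, 0, 0, 0.1166], [0, 0, 0.003, 0, 0, 0.1166], [0, 0, 0.003, 0, 0, 0.1166], [0, 0, 0.003, 0, 0, 0.1166], [0, 0, 0.003, 0, 0, 0.1166], [0, 0, 0.003, 0, 0, 0.1166], [0, 0, 0, 0, 0, 0], [0, 0, 0, 0, 0, 0]]}}

```text
clock: 33.27
eef_pos: [381.5, -76.9, 183.7]
tcp_rot: [3.139, 0.001, -1.449]
contact_force: [-0.3, -0.4, 0.6]
opening: 0.58
```

Run:
```python
from h import *
W=cam("wrist");cv2.imwrite("pics/w13.png",W["image"])
```

```text
(no output)
```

View pics/w13.png

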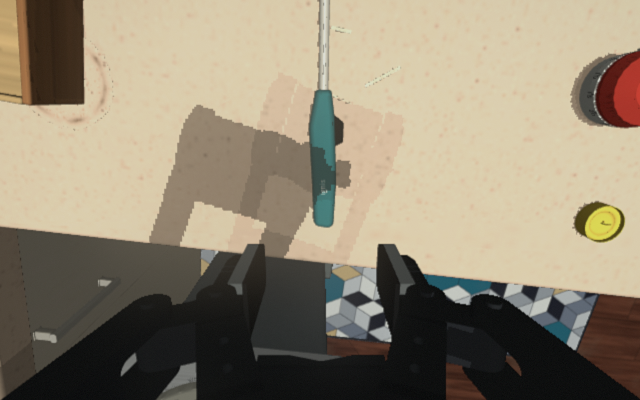

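The lighter's handle runs from (323,90) to its end at (324,226), and the barrel goes up to the image's top edge.

Run:
```python
from h import *
np.set_printoptions(precision=1,suppress=True)
W=cam("wrist");im=W["image"].astype(int)
m=((im[...,0]>im[...,2]+20)&(im[...,1]>im[...,2]+20)).astype(np.uint8)
m[240:]=0; m[:,:290]=0;m[:,360:]=0
for v in range(90,228,15):
    xs=np.where(m[v])[0]; 
    if len(xs): print(v,xs.min(),xs.max(),plane(W,(xs.min()+xs.max())/2,v,12))
print(plane(W,324,0,5),plane(W,324,227,12))
T=cam("top");S=cam("scene")
print(tri((W,324,227),(T,320+125/5,140+688/5),(S,250+62/3,150+380/3)))
```

```text
105 314 331 [446.8 -69.4  12. ]
120 311 333 [433.9 -70.6  12. ]
135 311 333 [420.7 -72.2  12. ]
150 323 333 [407.9 -79.4  12. ]
165 327 334 [394.3 -83.5  12. ]
195 317 333 [365. -82.  12.]
210 314 332 [349.9 -82.   12. ]
225 318 330 [334.7 -84.9  12. ]
[530.9 -60.3   5. ] [332.6 -85.1  12. ]
(array([334.4, -87.1,  10.1]), [3.0, 2.3, 5.2])
```

Request:
{"op": "arm_command", "data": {"targets": [[0, -0.0045, 0.03, 0, 0, 0], [0, 0, 0.035, 0, 0, 0], [0, 0, 0.035, 0, 0, 0], [0, 0, 0.03, 0, 0, 0], [0, 0, 0.02, 0, 0, 0], [0, 0, 0.015, 0, 0, 0], [0, 0, 0.01, 0, 0, 0], [0, 0, 0.005, 0, 0, 0], [0, 0, 0, 0, 0, 0], [0, 0, 0, 0, 0, 0]]}}

```text
clock: 34.3
eef_pos: [387.1, -76.6, 5.0]
tcp_rot: [3.142, 0.0, -1.452]
contact_force: [0.5, -1.0, 0.2]
opening: 0.586
```

Request:
{"op": "arm_command", "data": {"targets": [[0, 0, 0, 0, 0, 0], [0, 0, 0, 0, 0, 0], [0, 0, 0, 0, 0, 0], [0, 0, 0, 0, 0, 0], [0, 0, 0, 0, 0, 0], [0, 0, 0, 0, 0, 0]], "fingers": 0.0, "squeeze": 40}}

```text
clock: 34.8
eef_pos: [387.7, -76.8, 5.7]
tcp_rot: [-3.14, -0.001, -1.452]
contact_force: [-0.8, 0.9, 7.9]
opening: 0.253
```

Request:
{"op": "arm_command", "data": {"targets": [[0, 0, -0.01, 0, 0, 0], [0, 0, -0.03, 0, 0, 0], [0, 0, -0.03, 0, 0, 0], [0, 0, -0.03, 0, 0, 0], [0, 0, -0.03, 0, 0, -0.1166], [0, 0, -0.03, 0, 0, -0.1166], [0, 0, 0, 0, 0, -0.1166], [0, 0, 0, 0, 0, -0.1166], [0, 0, 0, 0, 0, -0.1166], [0, 0, 0, 0, 0, -0.1166], [0, 0, 0, 0, 0, -0.1166], [0, 0, 0, 0, 0, -0.1166], [0, 0, 0, 0, 0, -0.1166], [0, 0, 0, 0, 0, -0.1166], [0, 0, 0, 0, 0, -0.1166], [0, 0, 0, 0, 0, -0.1166]]}}

```text
clock: 36.13
eef_pos: [386.8, -76.6, 165.3]
tcp_rot: [3.141, -0.001, -0.047]
contact_force: [-0.1, -0.4, -0.1]
opening: 0.25
```

Request:
{"op": "arm_command", "data": {"targets": [[0.0108, -0.0379, 0, 0, 0, 0], [0.0108, -0.0379, 0, 0, 0, 0], [0.0108, -0.0379, 0, 0, 0, 0], [0.0108, -0.0379, 0, 0, 0, 0], [0.0108, -0.0379, 0, 0, 0, 0], [0.0108, -0.0379, 0, 0, 0, 0], [0.0108, -0.0379, 0, 0, 0, 0], [0.0108, -0.0379, 0, 0, 0, 0], [0, 0, 0, 0, 0, 0], [0, 0, 0, 0, 0, 0]]}}

```text
clock: 36.97
eef_pos: [489.5, 223.4, 165.1]
tcp_rot: [-3.141, -0.001, -0.05]
contact_force: [-1.1, -1.2, -0.1]
opening: 0.253
```

Run:
```python
from h import *
W=cam("wrist");cv2.imwrite("pics/w14.png",W["image"])
```

```text
(no output)
```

View pics/w14.png

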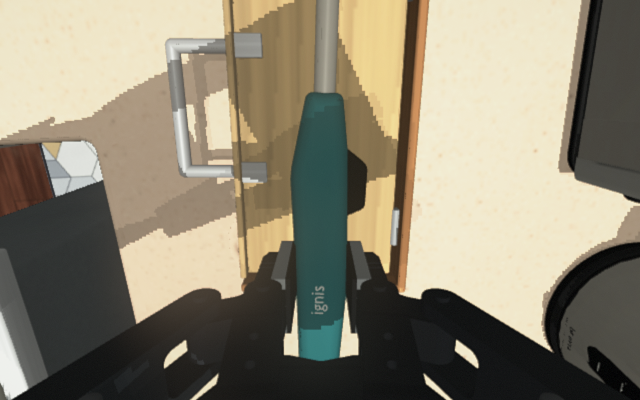

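Request:
{"op": "arm_command", "data": {"targets": [[0, 0.001, 0.02, 0, 0, 0], [0, 0, 0.03, 0, 0, 0], [0, 0, 0.03, 0, 0, 0], [0, 0, 0.015, 0, 0, 0], [0, 0, 0.008, 0, 0, 0], [0, 0, 0.003, 0, 0, 0], [0, 0, 0, 0, 0, 0], [0, 0, 0, 0, 0, 0]]}}

```text
clock: 37.68
eef_pos: [489.8, 220.5, 59.8]
tcp_rot: [-3.141, -0.001, -0.054]
contact_force: [0.1, 0.3, 0.2]
opening: 0.251
```

Request:
{"op": "arm_command", "data": {"targets": [[0, 0, 0.0015, 0, 0, 0], [0, 0, 0.0015, 0, 0, 0], [0, 0, 0, 0, 0, 0]]}}

```text
clock: 37.93
eef_pos: [489.5, 220.7, 56.3]
tcp_rot: [-3.141, -0.001, -0.053]
contact_force: [-0.2, -0.8, -0.9]
opening: 0.251
```

Request:
{"op": "arm_command", "data": {"targets": [[0, 0, 0.0015, 0, 0, 0], [0, 0, 0.0015, 0, 0, 0], [0, 0, 0, 0, 0, 0]]}}

```text
clock: 38.18
eef_pos: [489.6, 220.8, 54.1]
tcp_rot: [-3.141, -0.001, -0.053]
contact_force: [-4.5, -1.6, 16.3]
opening: 0.256
```

Contact (16 N). I release and rise.

Request:
{"op": "arm_command", "data": {"targets": [[0, 0, -0.0005, 0, 0, 0], [0, 0, 0, 0, 0, 0], [0, 0, 0, 0, 0, 0], [0, 0, 0, 0, 0, 0], [0, 0, -0.008, 0, 0, 0], [0, 0, -0.02, 0, 0, 0], [0, 0, -0.04, 0, 0, 0], [0, 0, -0.04, 0, 0, 0], [0, 0.02, -0.03, 0, 0, 0], [0, 0.04, -0.01, 0, 0, 0], [0, 0.04, 0, 0, 0, 0], [0, 0, 0, 0, 0, 0]], "fingers": 0.04}}

```text
clock: 39.18
eef_pos: [483.4, 115.9, 202.8]
tcp_rot: [3.14, -0.001, -0.055]
contact_force: [-0.2, -0.0, 0.5]
opening: 0.466
```

Run:
```python
from h import *
W=cam("wrist");cv2.imwrite("pics/w15.png",W["image"]);S=cam("scene");cv2.imwrite("pics/s15.png",S["image"])
```

```text
(no output)
```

View pics/w15.png

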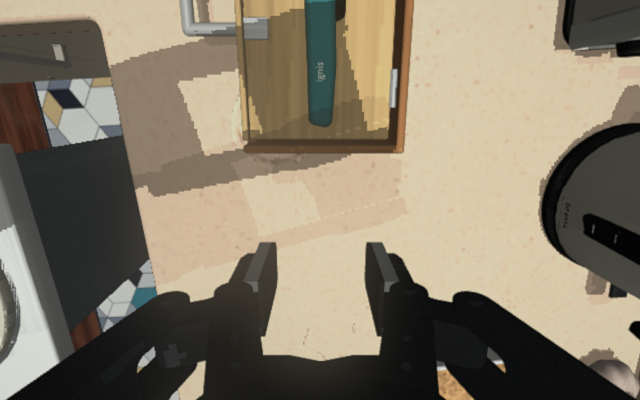

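View pics/s15.png

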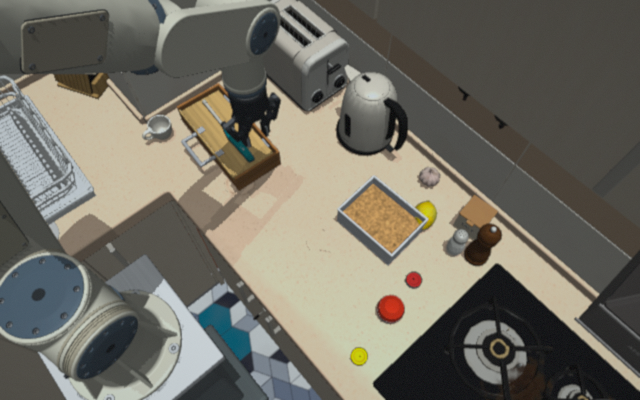

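Request:
{"op": "arm_command", "data": {"targets": [[0.0113, 0.0385, 0.002, 0, 0, 0], [0.0113, 0.0385, 0.002, 0, 0, 0], [0.0113, 0.0385, 0.002, 0, 0, 0], [0.0113, 0.0385, 0.002, 0, 0, 0], [0.0113, 0.0385, 0.002, 0, 0, 0], [0.0113, 0.0385, 0.002, 0, 0, 0], [0.0113, 0.0385, 0.002, 0, 0, 0], [0.0113, 0.0385, 0.002, 0, 0, 0], [0.0113, 0.0385, 0.002, 0, 0, 0], [0.0113, 0.0385, 0.002, 0, 0, 0], [0.0113, 0.0385, 0.002, 0, 0, 0], [0, 0, 0, 0, 0, 0], [0, 0, 0, 0, 0, 0]], "fingers": 0.056, "squeeze": 20}}

```text
clock: 40.37
eef_pos: [586.3, -309.6, 178.3]
tcp_rot: [-3.141, 0.001, -0.055]
contact_force: [-1.2, 1.5, 0.1]
opening: 0.659
```

Run:
```python
from h import *
W=cam("wrist");cv2.imwrite("pics/w16.png",W["image"])
T=cam("top");S=cam("scene");crop(T,"t16",140,140,300,280,5);crop(S,"s16",160,70,320,200,5)
```

```text
(no output)
```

View pics/w16.png

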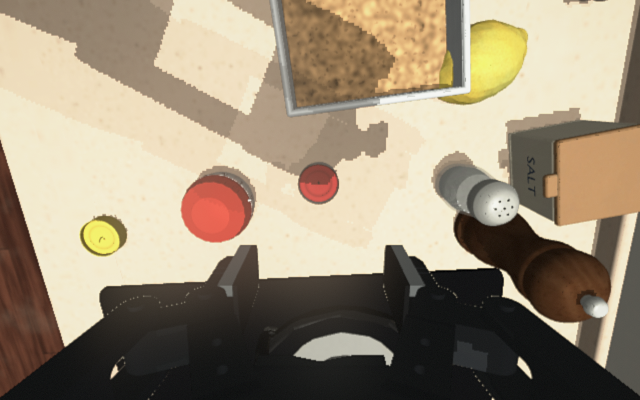

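View pics/t16.png

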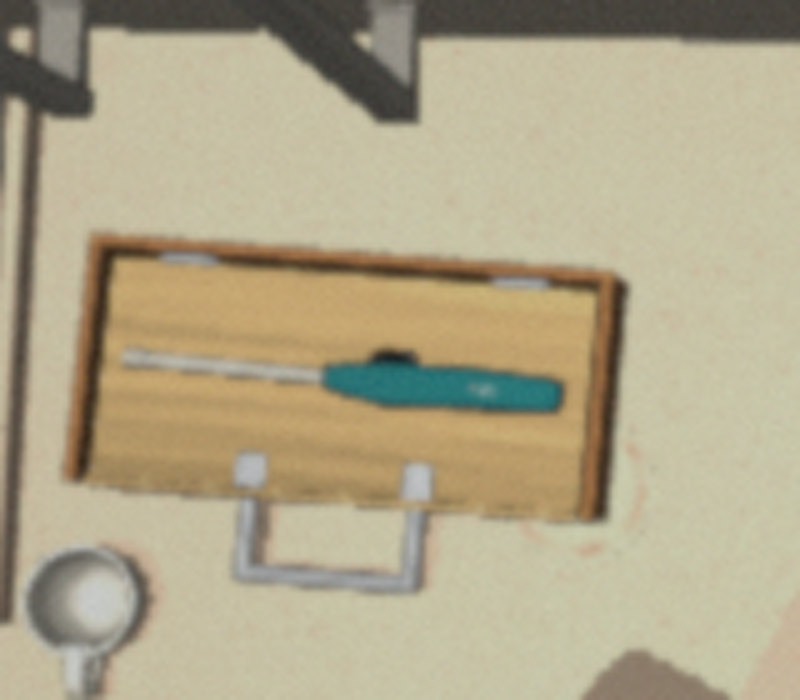

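View pics/s16.png

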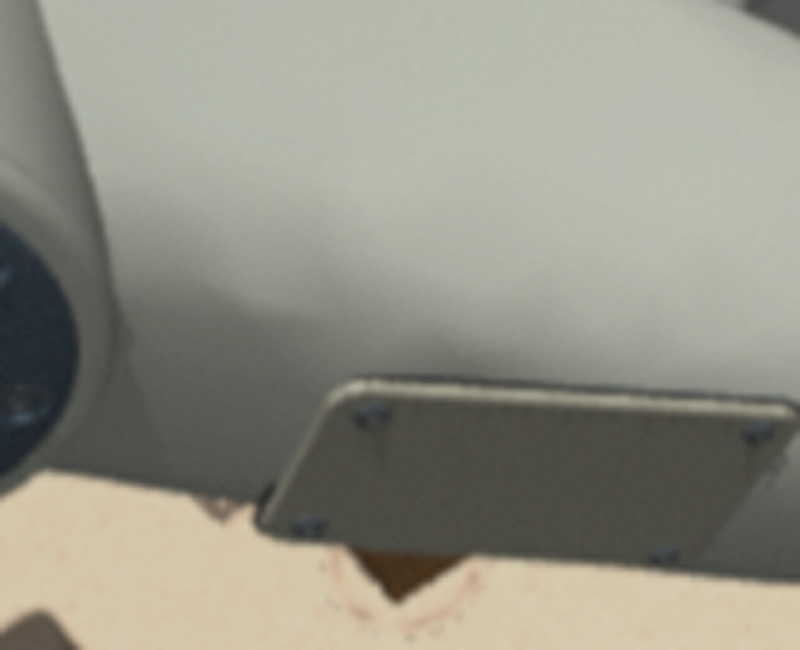

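The lighter is flat and centred on the flap. In the wrist view the tea light is at (319,183) and the tin's near corners at (290,113) and (468,93).

Run:
```python
from h import *
np.set_printoptions(precision=1,suppress=True)
W=cam("wrist");T=cam("top");S=cam("scene")
def blob(f,x0,y0,x1,y1):
    im=f["image"][y0:y1,x0:x1].astype(int);m=(im[...,2]>im[...,1]+60)&(im[...,2]>im[...,0]+60)
    M=cv2.moments(m.astype(np.uint8),True);n,l,st,c=cv2.connectedComponentsWithStats(m.astype(np.uint8))
    i=1+st[1:,4].argmax();return c[i][0]+x0,c[i][1]+y0,st[i]
b=blob(W,290,150,350,215);print(b)
for z in (9,17): print(plane(W,b[0],b[1],z))
t=blob(T,415,175,440,200);print(t,plane(T,t[0],t[1],17))
print(tri((W,b[0],b[1]),(T,t[0],t[1])))
for q in [(290,113),(468,93)]: print(plane(W,*q,65))
print(r.sense()["eef_pos"])
```

```text
(np.float64(319.4393358876118), np.float64(188.68710089399744), array([ 10,  19,  38,  35, 783], dtype=int32))
[ 583.5 -315.8    9. ]
[ 583.7 -313.7   17. ]Traceback (most recent call last):
  File "<stdin>", line 10, in <module>
  File "<stdin>", line 7, in blob
ValueError: attempt to get argmax of an empty sequence
```

Run:
```python
from h import *
np.set_printoptions(precision=1,suppress=True)
W=cam("wrist")
crop(W,"w17",285,150,355,220,8)
for z in (0,10,15): print(plane(W,319,183,z))
for q in [(290,113),(468,93)]: print(plane(W,*q,65))
print(r.sense()["eef_pos"])
```

```text
[ 583.4 -312.9    0. ]
[ 583.6 -310.5   10. ]
[ 583.7 -309.3   15. ]
[ 566.3 -244.1   65. ]
[ 694.7 -236.8   65. ]
[ 585.8 -307.5  179.6]
```

View pics/w17.png

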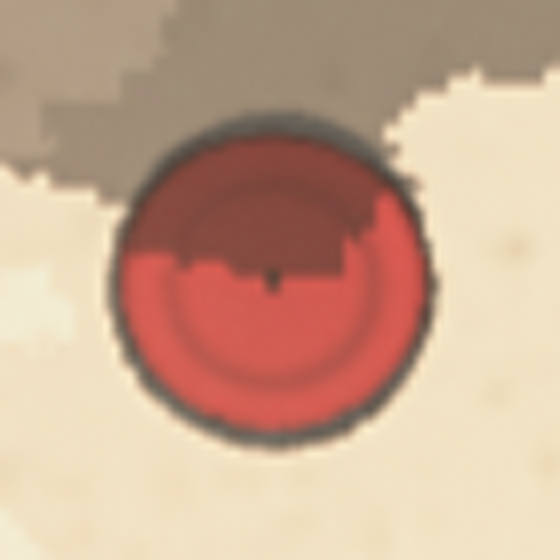

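Request:
{"op": "arm_command", "data": {"targets": [[-0.0016, 0.0042, 0.03, 0, 0, 0], [0, 0, 0.03, 0, 0, 0], [0, 0, 0.03, 0, 0, 0], [0, 0, 0.03, 0, 0, 0], [0, 0, 0.025, 0, 0, 0], [0, 0, 0.015, 0, 0, 0], [0, 0, 0.01, 0, 0, 0], [0, 0, 0.004, 0, 0, 0], [0, 0, 0, 0, 0, 0], [0, 0, 0, 0, 0, 0]]}}

```text
clock: 41.55
eef_pos: [584.6, -313.2, 6.5]
tcp_rot: [3.141, -0.002, -0.053]
contact_force: [0.1, -1.4, 0.2]
opening: 0.655
```

Request:
{"op": "arm_command", "data": {"targets": [[0, 0, 0, 0, 0, 0], [0, 0, 0, 0, 0, 0], [0, 0, 0, 0, 0, 0], [0, 0, 0, 0, 0, 0], [0, 0, 0, 0, 0, 0], [0, 0, 0, 0, 0, 0]], "fingers": 0.02, "squeeze": 20}}

```text
clock: 42.05
eef_pos: [584.8, -313.4, 7.0]
tcp_rot: [3.141, -0.002, -0.053]
contact_force: [-0.5, 1.1, 5.2]
opening: 0.427
```

Request:
{"op": "arm_command", "data": {"targets": [[0, 0, -0.01, 0, 0, 0], [0, 0, -0.03, 0, 0, 0], [0, 0, -0.03, 0, 0, 0], [0, 0, -0.03, 0, 0, 0], [0, 0, -0.03, 0, 0, 0], [0.0065, -0.0315, 0, 0, 0, 0], [0.0065, -0.0315, 0, 0, 0, 0], [0.0065, -0.0315, 0, 0, 0, 0], [0.0065, -0.0315, 0, 0, 0, 0], [0.0065, -0.0315, 0, 0, 0, 0], [0, 0, 0, 0, 0, 0], [0, 0, 0, 0, 0, 0]]}}

```text
clock: 43.05
eef_pos: [625.1, -155.8, 136.3]
tcp_rot: [3.141, -0.001, -0.05]
contact_force: [0.1, 0.6, -0.0]
opening: 0.428
```

Run:
```python
from h import *
W=cam("wrist");cv2.imwrite("pics/w18.png",W["image"]);crop(cam("top"),"t18",320,140,470,290,5);crop(cam("scene"),"s18",250,120,510,370,3)
```

```text
(no output)
```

View pics/w18.png

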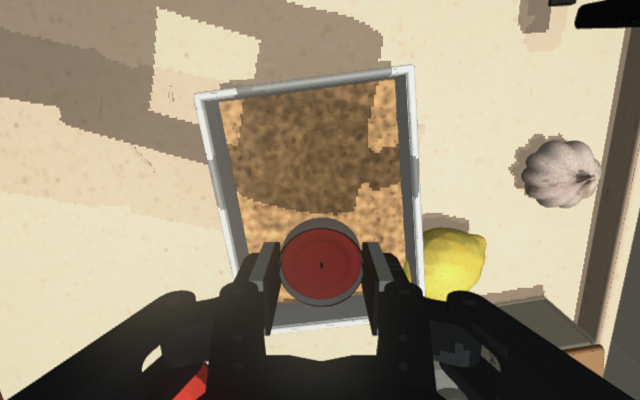

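View pics/s18.png

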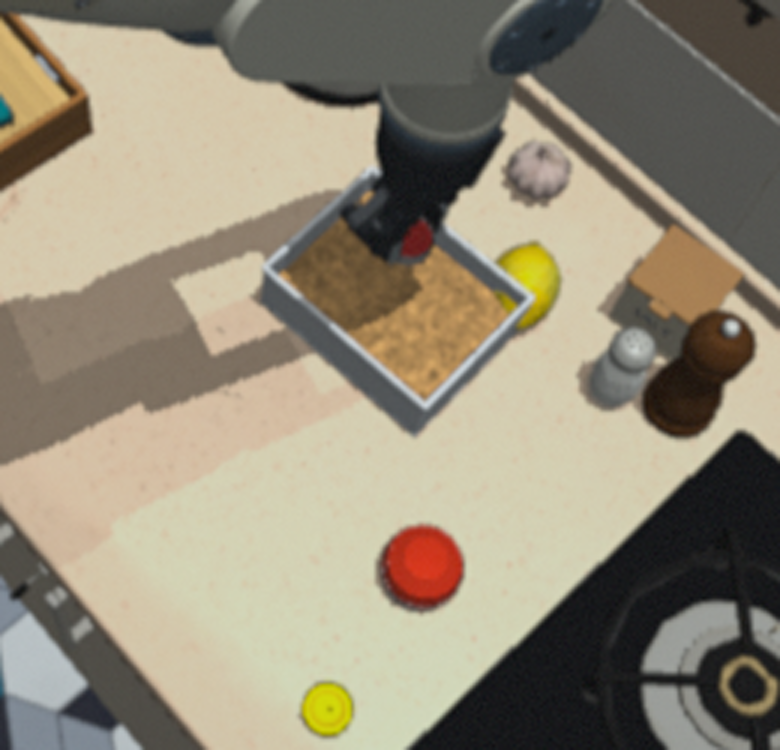

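Request:
{"op": "arm_command", "data": {"targets": [[0, 0, 0.025, 0, 0, 0], [0, 0, 0.025, 0, 0, 0], [0, 0, 0.012, 0, 0, 0], [0, 0, 0.01, 0, 0, 0], [0, 0, 0.008, 0, 0, 0], [0, 0, 0.004, 0, 0, 0], [0, 0, 0, 0, 0, 0], [0, 0, 0, 0, 0, 0]]}}

```text
clock: 43.87
eef_pos: [625.0, -157.5, 51.8]
tcp_rot: [3.141, -0.001, -0.053]
contact_force: [0.5, -0.3, 0.7]
opening: 0.434
```

Request:
{"op": "arm_command", "data": {"targets": [[0, 0, 0.002, 0, 0, 0], [0, 0, 0.002, 0, 0, 0], [0, 0, 0, 0, 0, 0]]}}

```text
clock: 44.12
eef_pos: [624.7, -157.3, 47.4]
tcp_rot: [3.141, -0.0, -0.053]
contact_force: [-0.6, 0.3, -0.9]
opening: 0.426
```

Request:
{"op": "arm_command", "data": {"targets": [[0, 0, 0.002, 0, 0, 0], [0, 0, 0.002, 0, 0, 0], [0, 0, 0, 0, 0, 0]]}}

```text
clock: 44.37
eef_pos: [624.5, -157.3, 43.0]
tcp_rot: [-3.142, 0.0, -0.053]
contact_force: [0.5, -0.4, 0.8]
opening: 0.43
```

Request:
{"op": "arm_command", "data": {"targets": [[0, 0, 0.0015, 0, 0, 0], [0, 0, 0.0015, 0, 0, 0], [0, 0, 0, 0, 0, 0]]}}

```text
clock: 44.62
eef_pos: [624.7, -157.3, 40.3]
tcp_rot: [3.142, -0.0, -0.053]
contact_force: [-0.5, 1.4, 3.5]
opening: 0.422
```

Request:
{"op": "arm_command", "data": {"targets": [[0, 0, 0.0015, 0, 0, 0], [0, 0, 0.0015, 0, 0, 0], [0, 0, 0, 0, 0, 0]]}}

```text
clock: 44.87
eef_pos: [624.8, -157.3, 37.4]
tcp_rot: [3.142, -0.0, -0.053]
contact_force: [0.2, -0.2, 5.7]
opening: 0.427
```

Contact is felt (3.5, then 5.7 N, in step with the springy sheet). I back off until only a light touch remains before letting go, so it doesn't rebound.

Request:
{"op": "arm_command", "data": {"targets": [[0, 0, -0.0015, 0, 0, 0], [0, 0, -0.0015, 0, 0, 0], [0, 0, -0.001, 0, 0, 0], [0, 0, 0, 0, 0, 0], [0, 0, 0, 0, 0, 0], [0, 0, 0, 0, 0, 0]]}}

```text
clock: 45.37
eef_pos: [624.7, -157.3, 41.2]
tcp_rot: [-3.142, -0.0, -0.053]
contact_force: [1.0, 0.1, 2.4]
opening: 0.426
```

Run:
```python
from h import *
s=r.sense();print(s["eef_pos"],s["contact_force"])
```

```text
[ 624.65536512 -157.31351493   41.21056681] [0.97296411 0.07046389 2.43992423]
```

Request:
{"op": "arm_command", "data": {"targets": [[0, 0, -0.001, 0, 0, 0], [0, 0, -0.0005, 0, 0, 0], [0, 0, 0, 0, 0, 0], [0, 0, 0, 0, 0, 0]]}}

```text
clock: 45.7
eef_pos: [624.5, -157.3, 42.7]
tcp_rot: [3.142, 0.0, -0.053]
contact_force: [0.8, -0.2, 0.9]
opening: 0.43
```

Request:
{"op": "arm_command", "data": {"targets": [[0, 0, 0, 0, 0, 0], [0, 0, 0, 0, 0, 0], [0, 0, 0, 0, 0, 0]], "fingers": 0.039}}

```text
clock: 45.95
eef_pos: [624.2, -157.2, 42.5]
tcp_rot: [-3.141, 0.001, -0.053]
contact_force: [0.3, 0.6, -1.0]
opening: 0.458
```

Request:
{"op": "arm_command", "data": {"targets": [[0, 0, 0, 0, 0, 0], [0, 0, 0, 0, 0, 0], [0, 0, 0, 0, 0, 0], [0, 0, 0, 0, 0, 0]], "fingers": 0.05}}

```text
clock: 46.28
eef_pos: [624.5, -157.3, 42.8]
tcp_rot: [-3.142, 0.0, -0.053]
contact_force: [-0.1, -0.5, 0.1]
opening: 0.586
```

Request:
{"op": "arm_command", "data": {"targets": [[0, 0, -0.005, 0, 0, 0], [0, 0, -0.015, 0, 0, 0], [0, 0, -0.03, 0, 0, 0], [0, 0, -0.03, 0, 0, 0], [0, 0, -0.03, 0, 0, 0], [0, 0, -0.03, 0, 0, 0], [0, 0, -0.03, 0, 0, 0], [0, 0, 0, 0, 0, 0]]}}

```text
clock: 46.95
eef_pos: [627.7, -158.1, 220.0]
tcp_rot: [3.14, -0.01, -0.053]
contact_force: [-0.1, -0.5, 0.4]
opening: 0.588
```

Run:
```python
from h import *
W=cam("wrist");cv2.imwrite("pics/w19.png",W["image"])
```

```text
(no output)
```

View pics/w19.png

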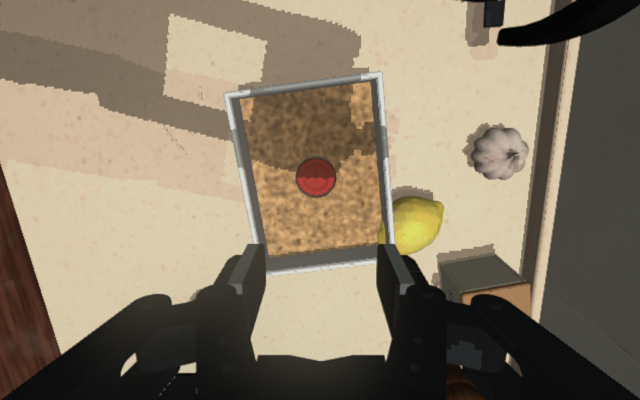

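The tea light stands upright in the middle of the tin (316,177). I retreat for a final overview.

Request:
{"op": "arm_command", "data": {"targets": [[-0.04, 0.02, -0.01, 0, 0, 0], [-0.035, 0.02, -0.01, 0, 0, 0], [-0.035, 0.02, -0.01, 0, 0, 0], [-0.035, 0.02, -0.01, 0, 0, 0], [-0.035, 0.02, -0.01, 0, 0, 0], [-0.035, 0.02, -0.01, 0, 0, 0], [-0.035, 0.02, -0.01, 0, 0, 0], [0, 0.03, 0, 0, 0, 0], [0, 0.03, 0, 0, 0, 0], [0, 0.03, 0, 0, 0, 0], [0, 0.03, 0, 0, 0, 0], [0, 0, 0, 0, 0, 0], [0, 0, 0, 0, 0, 0]]}}

```text
clock: 48.08
eef_pos: [364.1, -402.6, 280.6]
tcp_rot: [-3.14, 0.001, -0.055]
contact_force: [0.3, 1.2, -0.1]
opening: 0.585
```

Run:
```python
from h import *
S=cam("scene");T=cam("top")
cv2.imwrite("pics/s20.png",S["image"]);cv2.imwrite("pics/t20.png",T["image"])
crop(S,"s20b",160,70,320,200,5);crop(S,"s20c",320,150,480,270,5)
print(r.sense()["eef_pos"],r.sense()["contact_force"])
```

```text
[ 364.43369828 -401.06720434  280.95215623] [ 0.29499816  0.3623372  -0.72000873]
```

View pics/s20.png

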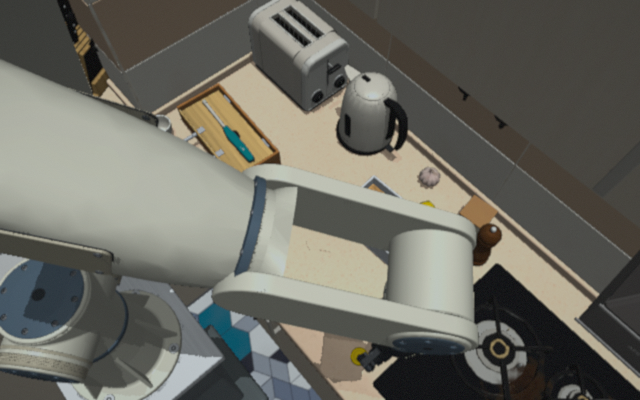

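View pics/t20.png

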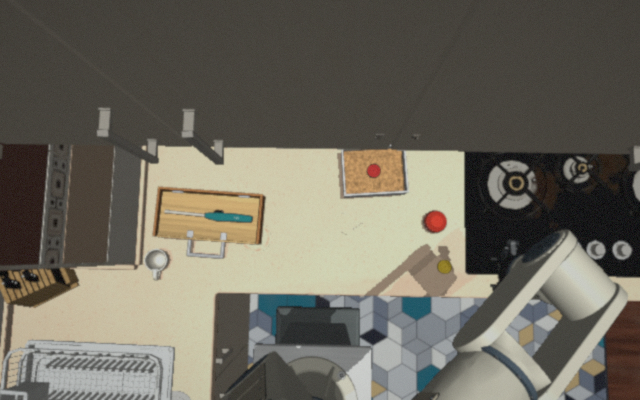

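View pics/s20b.png

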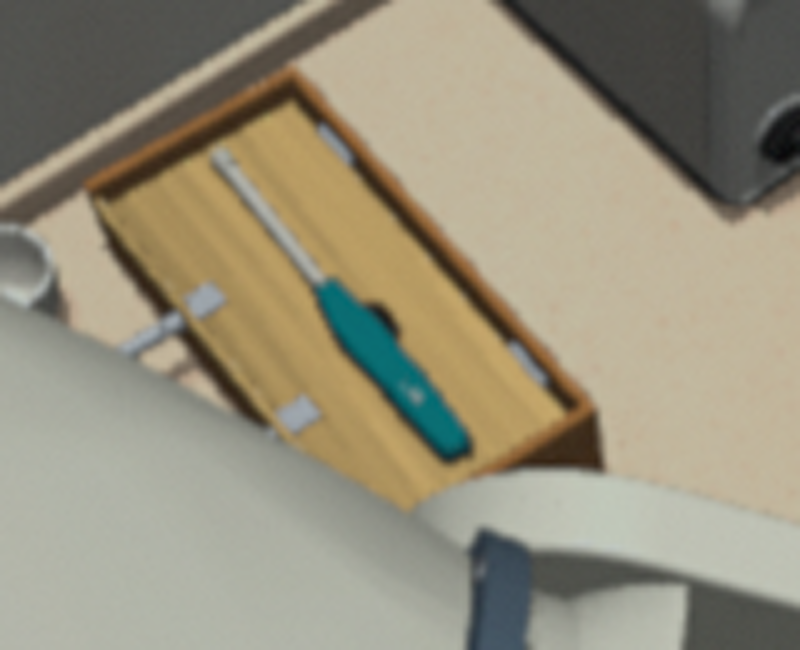

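View pics/s20c.png

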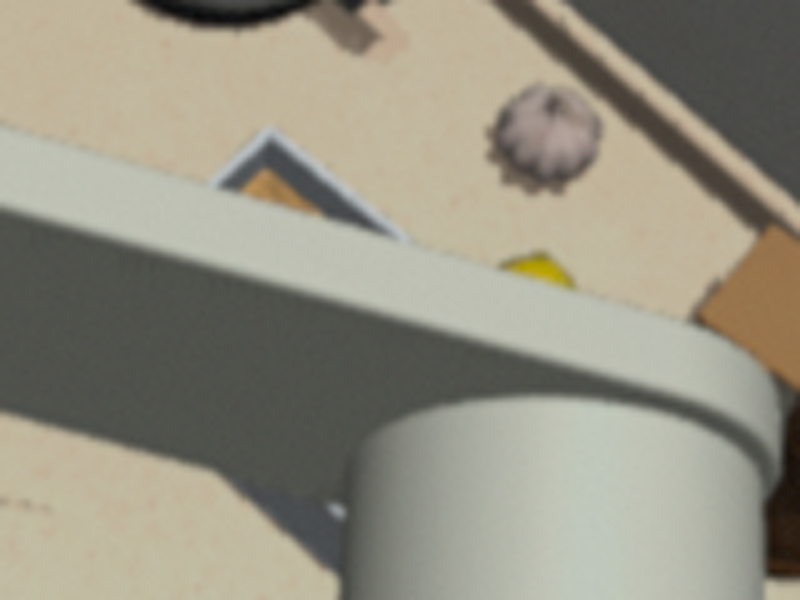

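Run:
```python
from h import *
np.set_printoptions(precision=1,suppress=True)
T=cam("top")
def inv(p,c,yaw): d=p[:2]-np.array(c); return np.array([d[0]*np.cos(yaw)+d[1]*np.sin(yaw),-d[0]*np.sin(yaw)+d[1]*np.cos(yaw)])
a=plane(T,164,212,56);b=plane(T,252,219,56)
print("lighter in box",inv((a+b)/2,(493,284.5),-.053))
print("tea in tin",inv(plane(T,374,171.5,50),(626,-158),.057), "timer",plane(T,435,221.5,45))
s=r.sense();print(s["clock"],s["qvel"],s["opening"])
r.sign_off()
```

```text
lighter in box [-0.8  0.6]
tea in tin [-5.9 -0.1] timer [ 488.  -323.3   45. ]
48.2333 [ 0. -0. -0. -0. -0. -0.] 0.5865767467389083
the job is handed in; nothing more can be done
```

The job is finished and handed in at about 48 s on the robot's clock, out of the 210 s allowed.

- **Flap and cutlery:** I swung the flap up to about 1.54 rad and laid the fork and the teaspoon in the lower tier. While I was placing the teaspoon, the gripper body brushed the flap with about 5 N and pushed it back to about 1.74 rad. I then folded it down; the pull bar now stands about 46 mm up, which means closed. I saw no large spoon anywhere in view.
- **Lighter:** It lies flat on the closed flap, within about 1 mm of the box's centre by the top camera.
- **Tea light:** I found only one, the red one. I felt the cork sheet at 3.5 to 5.7 N, backed off to about 1 N and let go. It stands upright about 6 mm from the tin's centre.
- **Everything else:** I did not touch the timer, the salt shaker or the yellow look-alike. The timer's last measured place is within about 7 mm of the first, which is no more than the measuring error. The arm hid the salt shaker in the last picture; I last saw it upright where it belongs just before lowering the tea light.

No final check failed. Positions from the different cameras disagreed by up to about 5 mm at some edges.

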